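# Load a collar into the marking nest and lock the keeper bar over it

## Robot

A 7-joint arm with a two-finger parallel gripper is mounted at the origin on a cart in front of the work surface, level with it; the furniture and walls round the work are solid. World frame = base frame: x ahead of the robot, y to its left, z up, the work surface at z = 0. Lengths are in m, angles in degrees, forces in N, time in s.
With the tool pointing down it reaches from about 0.425 to 0.875 m from the base axis. Payload 4.7 kg.
Tool frame: the origin (TCP) lies on the front face of the gripper's body, between the roots of the fingers; the fingertips stand 70 mm ahead of it and the grasp point (between the pads) lies 51 mm ahead of it (tip_extent is the distance from the TCP to the fingertips, in m); z points along the fingers, y is the direction in which the jaws open and shut (so a half turn about z gives the same grasp; the last joint's range is limited). The gripper opens to 87 mm and grips with 3 to 60 N. Pads are 19 mm wide; open, the fingers measure 117 mm over their backs; the gripper's body (75 mm by 190 mm) begins 51 mm behind the grasp point.
Start: joints at [65.609, 18.392, -4.016, 83.108, 1.295, 78.541, -3.26], TCP at [0.277, -0.588, 0.292] pointing down, gripper open.
Joint ranges: [-163.93, 163.93], [-17.29, 119.83], [-79.2, 71.16], [3.27, 140.29], [-89.18, 269.18], [5.43, 117.66], [-154.24, 154.24]. Speed limits (degrees/s): [147.25, 147.25, 180, 180, 180, 180, 180].

## Interface

Orientations are given as [roll, pitch, yaw] about the fixed x, y, z axes, in that order (R = Rz(yaw) Ry(pitch) Rx(roll)).
In Python, from cell import * gives the robot as it stands.
- The arm moves only by the tool carry_out, never from a script. Its argument "increments" is text: rows parted by semicolons, each of 7 numbers parted by spaces: the opening, from 0 (shut) to 1 (fully open), then the shift along the tool's x, y, z in m, then the turn, a rotation vector about the tool's x, y, z in degrees. A call has 1 to 20 rows; each row shifts and turns the pose as measured when the row begins, along the tool's axes as they then stand; what a row does not reach is not made up. A row lasts 1/8 s, in which the tool goes at most 62.5 mm and 10.7 degrees, less where a joint would pass 70% of its speed; a pose out of reach is approached as far as the arm can. A call is refused whole if a number of a shift passes 0.0625 or a number of a turn 10.7, either way. A call with a gripper value outside its range is refused whole. The fingers move at their own pace and stop on an object; "force" is the grip in N (left out, the last holds). Time passes only in rows, so rows that do not move let the fingers close. It gives the time, the measured TCP pose, the force and the opening at its end, in the units of the state.
- get_obs(): the state, without advancing time (a new reading comes with each control period).
- read_camera(name): name is "scene" or "top"; returns a dict with "img" (400x640x3 uint8, blue, green, red), "fx", "fy", "cx", "cy" (pixels), "world_from_camera" (4x4, takes a point from camera to world coordinates). Camera axes: x right, y down, z forward; pixel columns grow to the right and rows downward; lengths in m; the calibration is good to about 2 mm. A picture is of the moment at which its call begins. There is no depth.
- sign_off(): hands the job in, once; it reports no verdict.
Trained networks look in a picture, given as the dict that the camera call returned (one of the last four; its "shot" number tells which), for a name from the list of things; names that differ only in an ending like _2 or _b are one class to them, and where a whole thing is asked for, a point or a joint stands for the part that bears it (a point fixed in the world has none). Each returns a list of dicts, best first, with "confidence" (0 to 1); they miss things now and then, are a little off and sometimes report something else, mostly with a low value. They report only what shows in the picture. A call takes as long as a camera call. They do not tell look-alikes from the thing itself.
- masks_of(target, picture): "pixels" (400x640 bool, what is visible of it) and "bbox" ([left, top, right, bottom] in pixels, round what is visible of it).
The state is a dict: "time_s": time; "qpos": joint angles; "joint_velocities": joint speeds; "effort": joint torques, N m; "tool_pos": TCP position; "tool_rot": TCP orientation; "force": force on the tool from outside, world axes, zero at the start; "wrist_torque": the same for the moment, N m; "grip_width": finger opening in m.
Only numpy, scipy, OpenCV 4.12 (cv2) and the standard library are available. Lean on these libraries where they do the work, as an engineer would, in place of code of your own. Each camera call takes 0.05 s, during which the arm holds its last target.

## Task

Load the marking nest: push the collar lying on its apron over the lip, without lifting it off, so that it drops flat into the pocket beyond, then lay the keeper bar (do not drop it) across the two posts above the collar, both ends fully down in their saddles, and let go of it. Last, swing both latches fully round over the ends of the bar so that it is locked in place. Do not knock the paint bottle about.

Things in the scene. Friction and masses are not known exactly. Their poses are not given: they have to be found in the camera images.
- nest_mid (a point): Marking nest: a fixed jig, 214 x 202 mm, of steel and aluminium. Point: centre of its pocket, on the floor, 10 mm above the bench. x: loading direction, from apron to pocket (roughly away from the robot); y: left, along the line of the posts; z up. Pocket in this frame, mm: x -39 to 51, side rails at y -33 and 33 (tops z 17, with a gap at x -24 to 24 for the bar), back stop at x 51.
- lip_mid (a point): Middle of the inner top edge of the lip before the pocket, 7 mm above the pocket floor; axes as nest_mid. In this frame, mm: lip top x -6 to 0; gentle ramp down to x -19; then the apron, a flat loading table, x -103 to -19, top at z -2, between the same rails, 66 mm apart. The collar drops when its trailing rim passes x 0. The rim is rounded: keep the fingertips low, 2 mm over the apron and 1 to 2 mm over the lip.
- collar_mid (a point): Collar to load: plated ring, 62 mm diameter, 10 mm thick, 34 g, with an ear (74 mm long over it), flat on the apron, ear roughly ahead (nest +x). Point: centre of the 62 mm ring, half-way up; its -x along the ear, z up. Push its rim from the robot's side with closed fingertips; the hole is solid to fingers. Seated, it is 5 mm above the pocket floor. Collars elsewhere on the bench are not wanted.
- bar_handle (a point): Keeper bar: loose steel bar 156 (y) x 28 (x) x 12 mm, 0.3 to 0.6 kg, same either way round, lying flat on the bench left or right of the nest. Over its middle stands a bow handle: a grip 74 (y) x 14 (x) x 14 mm with 20 mm free below it. Point: centre of the grip, 39 mm above the bar's underside. Grip it from above across its 14 mm. Seated, it is 52 mm above nest_mid, on the same vertical.
- saddle_left (a point): Centre of the seat of the left post's saddle (+y of the nest), an open-topped notch for one end of the bar, 13 mm above the pocket floor; axes as nest_mid. Cheeks 17 mm either side along x and end wall 18 mm outwards leave the bar 3 mm of play sideways, 4 mm endways; they flare by 4 mm towards the top, 12 mm above the seat. The seats are 128 mm apart; the bar lies level on both.
- saddle_right (a point): Centre of the seat of the right post's saddle (-y of the nest), as the left one.
- latch_left (a joint): Angle (rad) of the flat swing latch on the left post (+y). It turns about an upright pivot 27 mm before (nest -x) and 66 mm left of nest_mid: 0 points outwards (nest +y), 1.57 is shut against its stop, pointing along nest +x across the bar. Starts at -0.6 to -0.1, clear of the saddle; stays where left, 1 N at the peg moves it. Plate 6 mm thick, its underside 1.5 mm above the seated bar.
- latch_right (a joint): Angle (rad) of the same latch on the right post (-y), pivot 27 mm before and 66 mm right of nest_mid: 0 points outwards (nest -y), 1.57 is shut against its stop, pointing along nest +x across the bar. Starts at -0.6 to -0.1, clear of the saddle.
- latch_left_peg (a point): Upright round peg at the tip of the left latch, 13 mm diameter, standing 25 mm above the plate, 45 mm from the pivot; this point is its centre, half-way up. Push it, or hold it from above, and lead it round the pivot.
- latch_right_peg (a point): Upright round peg at the tip of the right latch, as the left one.
- paint_mid (a point): White marking-paint bottle with a screw cap, 41 mm diameter, 90 mm high: a bystander, on the other side of the nest from the bar. This point: on its axis, half-way up.
Mind the look-alikes: they are no part of the job. Leave any orange look-alike of the part that bears collar_mid alone.

How it is judged:
By the outcome, as a careful person would: the job done as asked, in the order asked, and still so for the second after the job is handed in, with the robot touching nothing.
It also fails if it takes over 72 s, if anything falls off the work surface, if the arm or the gripper's body presses on something with over 40 N, if the wrist force passes 120 N, or if a joint passes its speed limit or range.

## Working session

There is one attempt and no reset: what is moved stays moved. The work goes in short steps, Python scripts to look and compute and a tool call to move; the robot and the scene stay as the last step left them, time stands still between calls to the robot, and variables do not carry over. Pictures are saved under pics/ and viewed, and the job is handed in when it is done.

Besides the shell and the picture viewer there is one more tool, called in YAML: its name, and indented under it one key for each argument. carry_out: Moves the arm, as the interface text tells. Its arguments: {"type":"object","properties":{"increments":{"type":"string"},"force":{"type":"number"}},"required":["increments"]}

```bash
ls; mkdir -p pics
python3 - <<'E'
from cell import *
import cv2
print(get_obs())
for n in ("scene","top"):
    p=read_camera(n); cv2.imwrite(f"pics/{n}0.png",p["img"]); print(n,p["fx"],p["fy"],p["cx"],p["cy"],p["world_from_camera"],p["shot"])
    for t in ("collar_mid","bar_handle","latch_left","latch_right","latch_left_peg","latch_right_peg","paint_mid","nest_mid","saddle_left","saddle_right"):
        try:
            for m in masks_of(t,p): print(t,m["confidence"],m["bbox"],m["pixels"].sum())
        except Exception as e: print(t,e)
E
```

```text
pics
{'time_s': 0.0, 'qpos': array([65.60954103, 18.44117112, -4.01554452, 83.17656717,  1.29723461,
       78.54197536, -3.26151114]), 'joint_velocities': array([ 0.00123269, -0.05937549,  0.03028915,  0.01181039,  0.01402162,
       -0.03916187, -0.0033208 ]), 'effort': array([-1.85166323e-04, -4.91286385e+01, -4.03821990e-01, -3.12527955e+01,
       -6.38072868e-02,  4.36350110e-02,  1.73114868e-04]), 'tool_pos': array([ 0.27650257, -0.58777405,  0.29112289]), 'tool_rot': array([-1.79885660e+02,  8.07268653e-03,  2.51992010e+01]), 'force': array([-0.18484268, -0.70821978,  0.47806958]), 'wrist_torque': array([-0.04253772,  0.00135523,  0.00806522]), 'grip_width': 0.08677123483424426}
scene 454.6225189566482 454.6225189566482 324.1788290302246 199.97531357382806 [[-0.55475524 -0.60195368  0.57436782 -0.05127657]
 [-0.83198445  0.40712468 -0.37689703  0.42958513]
 [-0.00696476 -0.6869507  -0.72667065  0.89572229]
 [ 0.          0.          0.          1.        ]] 1
collar_mid 0.82 [239.2, 226.8, 266.1, 244.2] 217
collar_mid 0.73 [318.4, 210.3, 342.5, 233.2] 233
bar_handle 0.87 [199
[... 958 characters left out ...]
82
collar_mid 0.65 [325.6, 202.7, 350.5, 235.7] 399
bar_handle 0.81 [201.6, 165.9, 219.7, 231.1] 967
latch_left 0.63 [367.9, 185.4, 397.9, 198.5] 257
latch_left 0.5 [287.2, 179.3, 321.1, 191.0] 251
latch_left 0.5 [289.6, 147.5, 397.0, 243.4] 5901
latch_right 0.51 [288.2, 181.9, 319.5, 193.8] 259
latch_right 0.49 [371.7, 186.9, 398.1, 200.3] 243
latch_left_peg 0.82 [291.3, 180.0, 321.3, 194.4] 245
latch_right_peg 0.71 [369.0, 185.5, 399.3, 199.9] 247
paint_mid 0.78 [438.1, 243.3, 466.7, 263.5] 445
paint_mid 0.32 [325.6, 203.7, 353.2, 237.6] 512
nest_mid 0.79 [291.4, 142.8, 396.3, 246.4] 6007
saddle_left 0.62 [288.5, 143.0, 399.2, 242.8] 6104
saddle_right 0.62 [292.8, 141.9, 399.2, 246.4] 6120
```

Run:
```python
import cv2,numpy as np
a=cv2.imread("pics/top0.png"); b=cv2.imread("pics/scene0.png")
cv2.imwrite("pics/tc0.png",cv2.resize(a[120:280,180:480],(800,427),interpolation=cv2.INTER_CUBIC))
cv2.imwrite("pics/tn0.png",cv2.resize(a[137:252,282:407],None,fx=5,fy=5,interpolation=cv2.INTER_CUBIC))
cv2.imwrite("pics/sc0.png",cv2.resize(b[160:300,190:440],None,fx=3.2,fy=3.2,interpolation=cv2.INTER_CUBIC))
```

```text
(no output)
```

View pics/tc0.png

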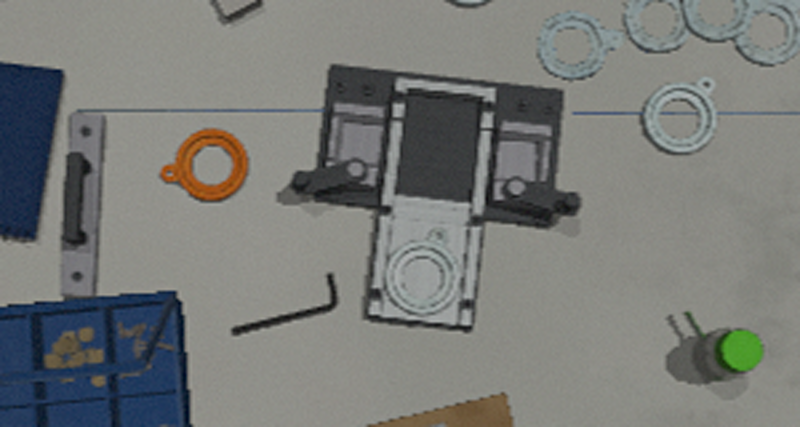

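View pics/tn0.png

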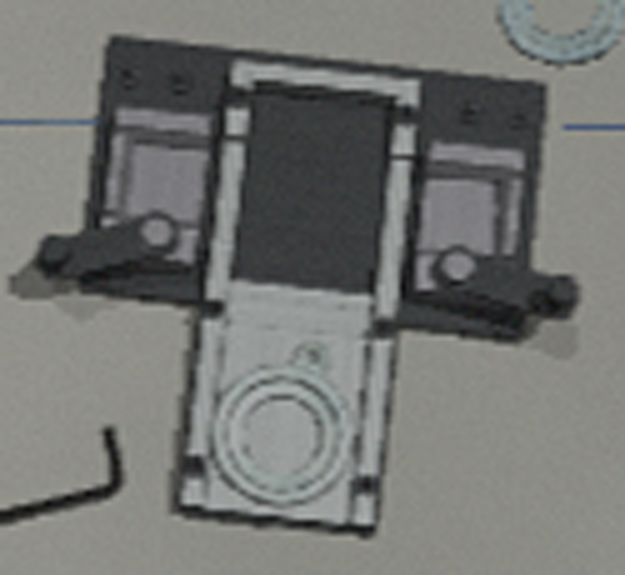

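View pics/sc0.png

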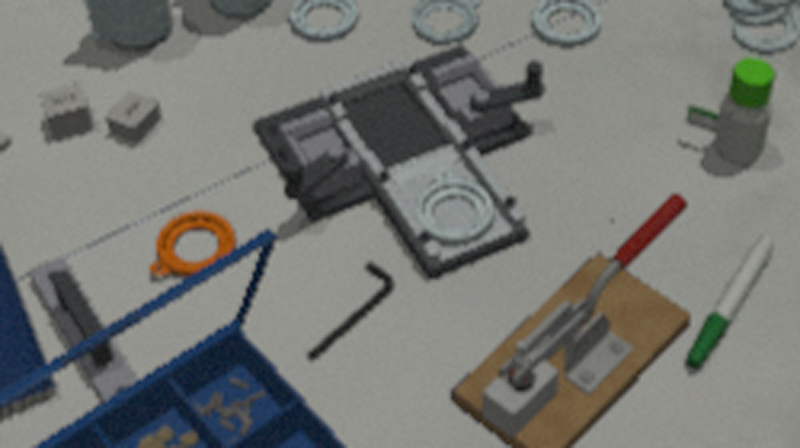

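View pics/scene0.png

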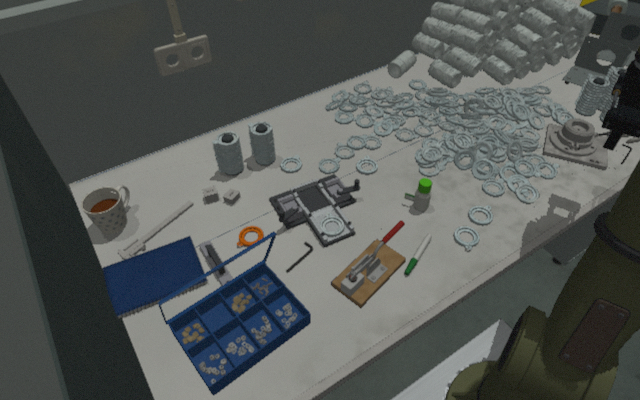

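The top view shows the collar on the apron at about (339,220), ear ahead. The orange ring at about (258,181) is the look-alike, and the loose rings on the right are not wanted. The bar is at about (211,198), its long axis roughly along world x, between the blue lid and the blue organiser. The paint bottle is at about (452,253).

```bash
cat > h.py <<'E'
import numpy as np,cv2
def ray(p,u,v):
    T=p["world_from_camera"]; d=T[:3,:3]@np.array([(u-p["cx"])/p["fx"],(v-p["cy"])/p["fy"],1]); return T[:3,3],d
def atz(p,u,v,z):
    o,d=ray(p,u,v); return o+d*(z-o[2])/d[2]
def proj(p,X):
    T=p["world_from_camera"]; X=np.atleast_2d(X); c=(X-T[:3,3])@T[:3,:3]
    return np.c_[c[:,0]/c[:,2]*p["fx"]+p["cx"],c[:,1]/c[:,2]*p["fy"]+p["cy"]]
E
python3 - <<'E'
from cell import *
from h import *
p=read_camera("top"); s=read_camera("scene")
f=lambda x,y:(282+(x+.5)/5-.5,137+(y+.5)/5-.5)
L=atz(p,*f(157,232),.0435)[:2];R=atz(p,*f(458,265),.0435)[:2]
print(L,R,np.linalg.norm(L-R)); m=(L+R)/2; y=(L-R)/np.linalg.norm(L-R); x=np.array([y[1],-y[0]])
N=m+.027*x; print("nest",N,"yaw",np.degrees(np.arctan2(x[1],x[0])))
yaw=np.arctan2(x[1],x[0])
W=lambda a,b,z:np.array([*(N+x*a/1000+y*b/1000),.01+z/1000])
segs=[[(-39,33,7),(-39,-33,7)],[(-39,33,0),(51,33,0)],[(-142,33,17),(51,33,17)],[(-142,-33,17),(51,-33,17)],[(51,33,17),(51,-33,17)],[(-58,33,5),(-58,-33,5)],[(-45,33,7),(-45,-33,7)],[(-142,33,5),(-142,-33,5)],
[(-17,46,25),(-17,82,25)],[(17,46,25),(17,82,25)],[(-17,82,25),(17,82,25)],[(-17,-46,25),(-17,-82,25)],[(17,-46,25),(17,-82,25)],[(-17,-82,25),(17,-82,25)]]
for cam,nm,box in((p,"top",(282,137,125,115,5)),(s,"scene",(260,165,110,95,6))):
    x0,y0,w,h,k=box
    im=cv2.resize(cam["img"][y0:y0+h,x0:x0+w],None,fx=k,fy=k,interpolation=cv2.INTER_CUBIC)
    g=lambda X:tuple(int(round(q)) for q in ((proj(cam,X)[0]-[x0,y0]+.5)*k-.5))
    for a,b in segs: cv2.line(im,g(W(*a)),g(W(*b)),(0,0,255),1)
    for sg in(1,-1): cv2.circle(im,g(W(-27,66*sg,33)),5,(0,255,0),1)
    cv2.imwrite(f"pics/ov_{nm}.png",im)
np.save("nest.npy",np.array([*N,yaw]))
a=p["img"]
cv2.imwrite("pics/top1.png",a)
cv2.imwrite("pics/bar.png",cv2.resize(a[155:245,180:280],None,fx=6,fy=6,interpolation=cv2.INTER_CUBIC))
E
```

```text
[0.64179896 0.06368526] [ 0.62814533 -0.06793966] 0.13233118586408382
nest [ 0.66182804 -0.004913  ] yaw -5.922189722453647
```

View pics/ov_top.png

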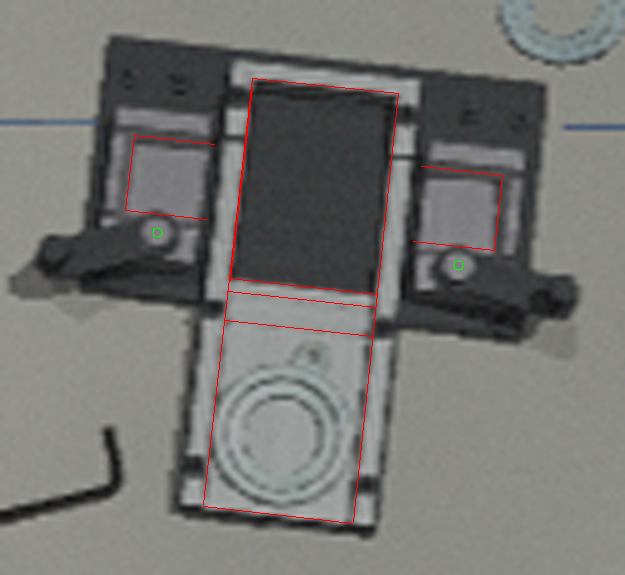

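View pics/ov_scene.png

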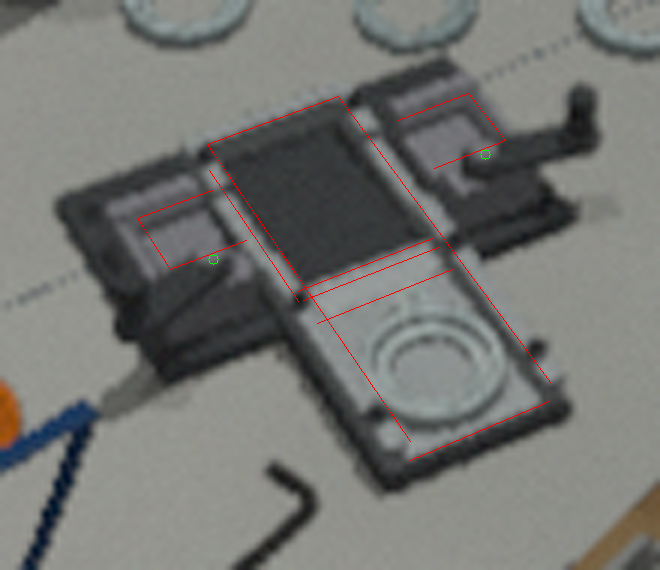

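View pics/bar.png

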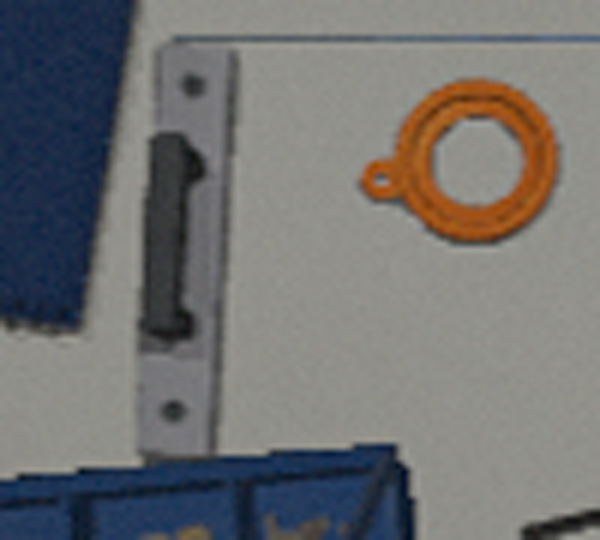

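View pics/top1.png

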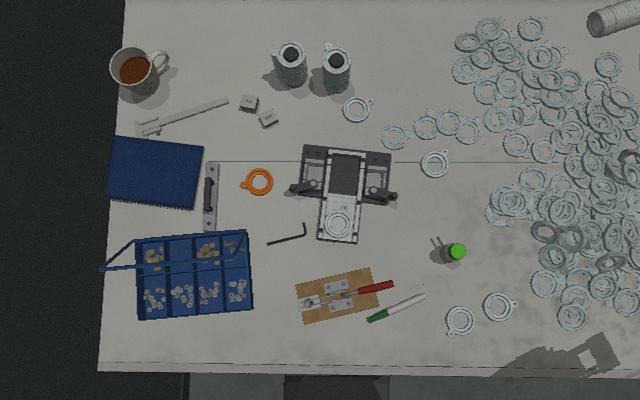

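Run:
```python
import cv2
b=cv2.imread("pics/scene0.png")
def z(n,x0,y0,x1,y1,k):
    im=cv2.resize(b[y0:y1,x0:x1],None,fx=k,fy=k,interpolation=cv2.INTER_CUBIC)
    for x in range((x0+9)//10*10,x1,10): cv2.putText(im,str(x),(int((x-x0+.5)*k),8),0,.35,(0,255,255),1); cv2.line(im,(int((x-x0+.5)*k),10),(int((x-x0+.5)*k),16),(0,255,255),1)
    for y in range((y0+9)//10*10,y1,10): cv2.putText(im,str(y),(0,int((y-y0+.5)*k)),0,.35,(0,255,255),1); cv2.line(im,(22,int((y-y0+.5)*k)),(30,int((y-y0+.5)*k)),(0,255,255),1)
    cv2.imwrite(n,im)
z("pics/z1.png",265,170,365,245,8)
z("pics/z2.png",185,225,285,300,8)
b=cv2.imread("pics/top1.png")
z("pics/z3.png",285,140,400,215,6.9)
z("pics/z4.png",195,155,255,245,6.5)
z("pics/z5.png",310,180,370,245,9)
```

```text
(no output)
```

View pics/z1.png

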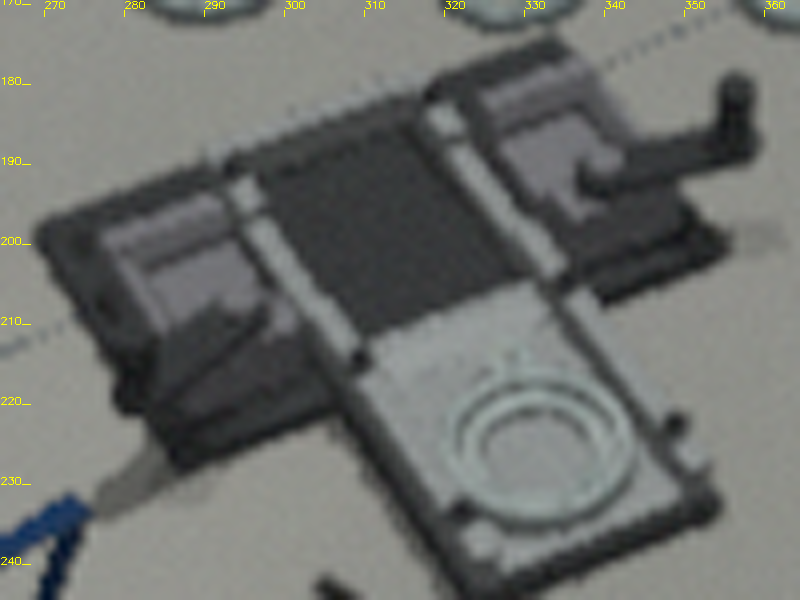

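View pics/z2.png

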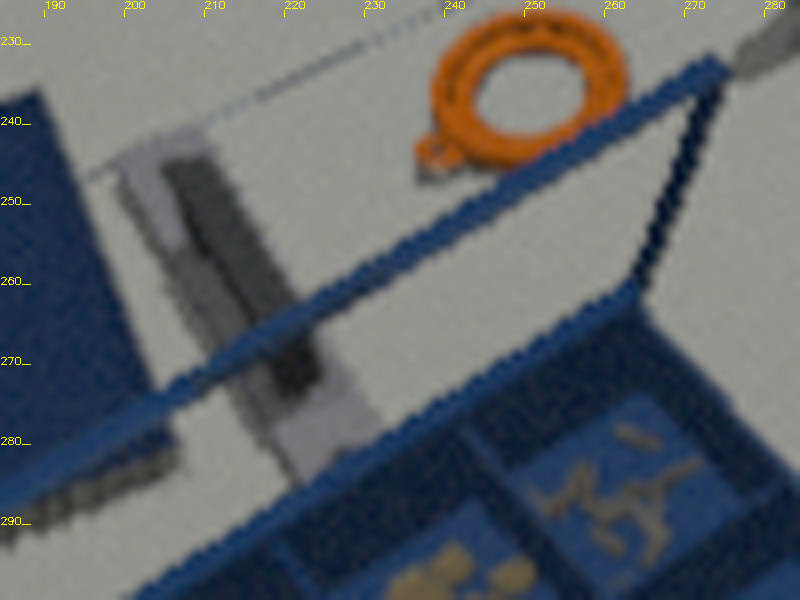

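View pics/z3.png

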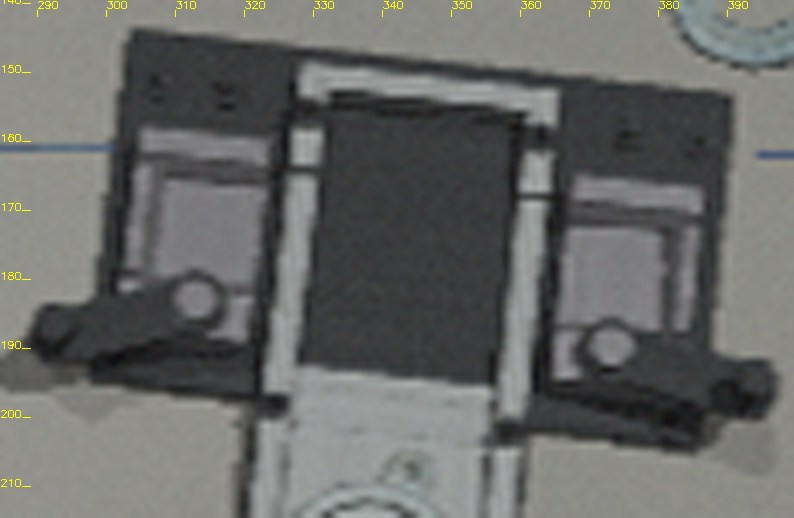

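View pics/z4.png

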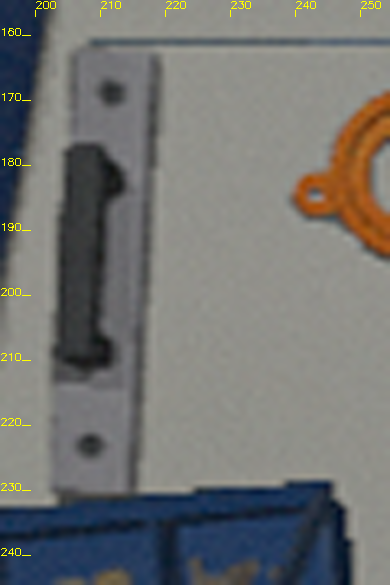

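View pics/z5.png

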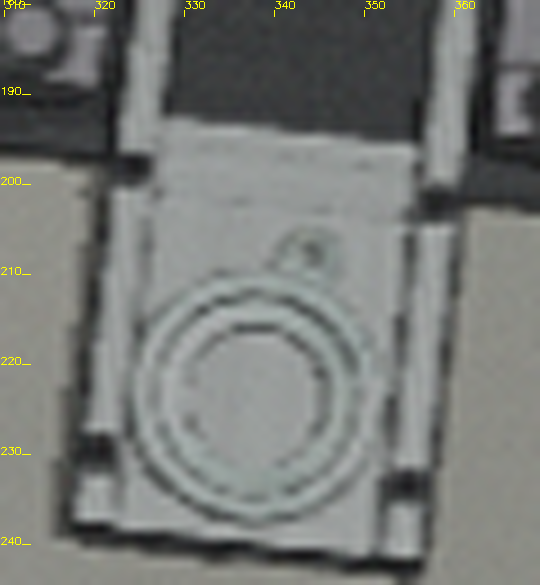

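```bash
python3 - <<'E'
import cv2
b=cv2.imread("pics/top1.png")
x0,y0,x1,y1,k=95,220,265,330,4.7
cv2.imwrite("pics/z6.png",cv2.resize(b[y0:y1,x0:x1],None,fx=k,fy=k,interpolation=cv2.INTER_CUBIC))
E
python3 - <<'E'
from cell import *
from h import *
from scipy.optimize import least_squares
p=read_camera("top"); s=read_camera("scene")
def tri(a,b,n):
    A=[];B=[]
    for c,(u,v) in((p,a),(s,b)):
        o,d=ray(c,u,v); d=d/np.linalg.norm(d); M=np.eye(3)-np.outer(d,d); A.append(M);B.append(M@o)
    X=np.linalg.solve(sum(A),sum(B)); e=[np.linalg.norm(A[i]@X-B[i]) for i in(0,1)]
    print(n,X.round(4),"miss mm",np.round(np.array(e)*1e3,1)); return X
tri((238,264),(273.5,233),"lidcorner?")
tri((240,262),(273.5,233),"lidcorner?")
tri((330.5,152.5),(291,189),"?backL")
tri((327,193),(309.5,214),"lipL"); tri((355.5,196),(333,204.5),"lipR")
tri((392,194.5),(355.5,181),"pegR"); tri((290.5,187),(281,207.5),"pegL")
# handle ends in top z .046 top face: far end, near end centre
a=atz(p,207.5,178,.046);b=atz(p,205.5,211,.046);print("handle",a,b,(a+b)/2)
a=atz(p,209,178,.046)
c=atz(p,211.5,169.5,.012);d=atz(p,208,223.5,.012);print("barholes",c,d,(c+d)/2)
print("paint",atz(p,456,250,.09))
N=np.load("nest.npy")
c=atz(p,337.8,223.8,.0245);print("collar",c, )
q=c[:2]-N[:2];cs,sn=np.cos(N[3]),np.sin(N[3]);print("in nest",q@[cs,sn],q@[-sn,cs])
E
```

```text
lidcorner? [0.4638 0.1986 0.2129] miss mm [9.2 9.2]
lidcorner? [0.4679 0.1965 0.2073] miss mm [9.5 9.5]
?backL [0.7169 0.0284 0.0272] miss mm [3. 3.]
lipL [0.6244 0.0326 0.0156] miss mm [0.5 0.5]
lipR [ 0.6159 -0.0326  0.0203] miss mm [2.7 2.7]
pegR [ 0.6136 -0.1054  0.068 ] miss mm [0.4 0.4]
pegL [0.6247 0.1099 0.0873] miss mm [0.7 0.7]
handle [0.65069783 0.29539406 0.046     ] [0.57755292 0.29649178 0.046     ] [0.61412537 0.29594292 0.046     ]
barholes [0.67743375 0.29575291 0.012     ] [0.55408694 0.29824045 0.012     ] [0.61576035 0.29699668 0.012     ]
paint [ 0.49532415 -0.23254164  0.09      ]
collar [0.55454987 0.0085562  0.0245    ]Traceback (most recent call last):
  File "<stdin>", line 23, in <module>
IndexError: index 3 is out of bounds for axis 0 with size 3
```

View pics/z6.png

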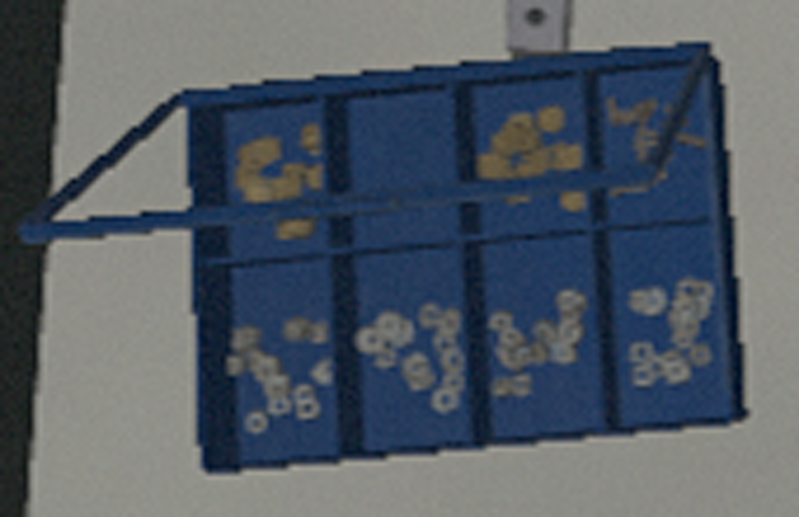

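carry_out:
  increments: "0 0.037 -0.037 0 0 0 0;0 0.037 -0.037 0 0 0 0;0 0.037 -0.037 0 0 0 0;0 0.037 -0.037 0 0 0 0;0 0.037 -0.037 0 0 0 0;0 0.037 -0.037 0 0 0 0;0 0.037 -0.037 0 0 0 0;0 0.037 -0.037 0 0 0 0;0 0.037 -0.037 0 0 0 0;0 0.037 -0.037 0 0 0 0;0 0.037 -0.037 0 0 0 0;0 0 0 0 0 0 10.4;0 0 0 0 0 0 10.4;0 0 0 0 0 0 10.4;0 0 0 0 0 0 0"
  force: 20

```text
time_s: 3.18
tool_pos: [0.4785, -0.0281, 0.2934]
tool_rot: [179.7, -0.5, -6.7]
force: [0.3, -0.1, -0.8]
grip_width: 0.0004
```

```bash
cat > go.py <<'E'
import sys
from cell import *
from h import *
from scipy.spatial.transform import Rotation as Ro
N=np.array([.6605,-.0045]); YAW=-5.9
def nest(x,y): # mm->world xy
    c,s=np.cos(np.radians(YAW)),np.sin(np.radians(YAW)); return N+np.array([x*c-y*s,x*s+y*c])/1e3
def innest(xy):
    c,s=np.cos(np.radians(YAW)),np.sin(np.radians(YAW)); d=np.asarray(xy)[:2]-N; return np.array([d@[c,s],d@[-s,c]])*1e3
def delta(xyz,yaw):
    o=get_obs(); R=Ro.from_euler("xyz",o["tool_rot"],degrees=True)
    T=Ro.from_euler("xyz",[180,0,yaw],degrees=True)
    d=R.inv().apply(np.asarray(xyz)-o["tool_pos"]); r=(R.inv()*T).as_rotvec(degrees=True)
    print("t",round(o["time_s"],2),"pos",o["tool_pos"].round(4),"rot",o["tool_rot"].round(2),"q",o["qpos"].round(1),"F",o["force"].round(1),"w",round(o["grip_width"],4))
    print("shift",d.round(4),"turn",r.round(2))
E
python3 -c "
from go import *
print(innest([.55455,.00856]))
delta([*nest(-168,1),.2],-5.9)"
```

```text
[-106.731234      2.09994952]
t 3.17 pos [ 0.4785 -0.0281  0.2934] rot [179.69  -0.48  -6.75] q [ 35.9  -1.8 -34.9 105.6  -0.7  75.5 -95.5] F [ 0.3 -0.1 -0.8] w 0.0004
shift [ 0.0092 -0.0439  0.0933] turn [ 0.31 -0.48 -0.85]
```

carry_out:
  increments: "0 0.004 -0.022 0.045 0.3 -0.5 -0.4;0 0.005 -0.022 0.045 0 0 -0.4;0 0 0 0 0 0 0"

```text
time_s: 3.55
tool_pos: [0.494, 0.0139, 0.2027]
tool_rot: [179.9, -0.2, -5.4]
force: [0.6, -0.9, 0.2]
grip_width: 0.0006
```

```bash
python3 -c "
from go import *
delta([*nest(-168,1),.0865],-5.9)
p=read_camera('top'); s=read_camera('scene')
cv2.imwrite('pics/a1.png',p['img'][120:330,230:470].repeat(3,0).repeat(3,1)[:600,:800]);cv2.imwrite('pics/a2.png',s['img'])"
```

```text
t 3.55 pos [0.494  0.0139 0.2027] rot [179.93  -0.19  -5.44] q [  32.1    5.4  -38.3  110.3    3.8   65.3 -103.1] F [ 0.6 -0.9  0.2] w 0.0006
shift [-9.000e-04  1.000e-04  1.162e-01] turn [ 0.06 -0.19  0.46]
```

View pics/a1.png

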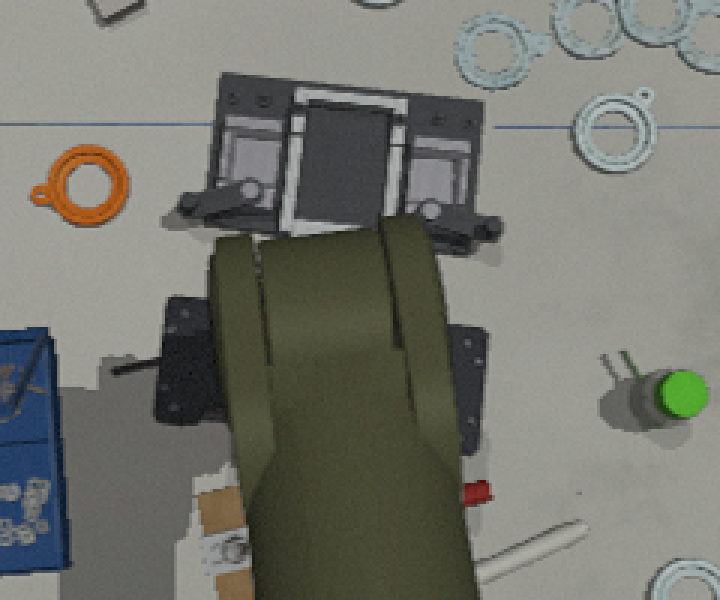

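View pics/a2.png

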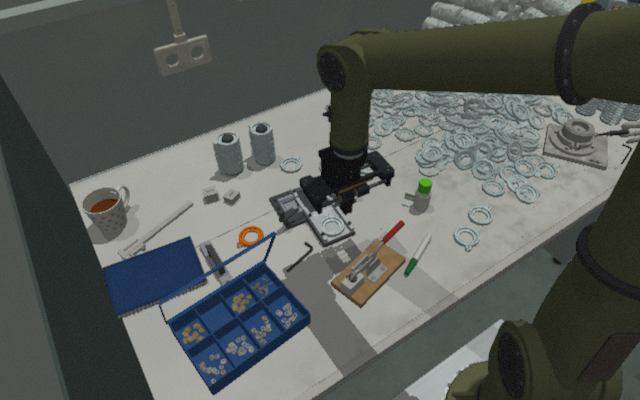

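The pictures show the gripper above the front end of the apron, aligned with the nest. The forearm runs high, about 0.3 m above the tool, so it will clear the organiser lid.

carry_out:
  increments: "0 0 0 0.04 0 0 0;0 -0.001 0 0.04 0 0 0.4;0 0 0 0.03 0 0 0;0 0 0 0.003 0 0 0;0 0 0 0 0 0 0"

```text
time_s: 4.28
tool_pos: [0.505, 0.0048, 0.1016]
tool_rot: [179.6, -1.7, -6.3]
force: [0.3, 0.3, 0.2]
grip_width: 0.0004
```

```bash
python3 -c "
from go import *
delta([*nest(-168,1),.0870],-5.9)
s=read_camera('scene')
cv2.imwrite('pics/a3.png',cv2.resize(s['img'][150:270,250:410],None,fx=5,fy=5,interpolation=2))"
```

```text
t 4.28 pos [0.505  0.0048 0.1016] rot [179.6   -1.69  -6.34] q [  29.9   13.9  -36.9  115.3   11.4   52.5 -109.3] F [0.3 0.3 0.2] w 0.0004
shift [-0.0129 -0.0078  0.0141] turn [ 0.4  -1.69 -0.45]
```

View pics/a3.png

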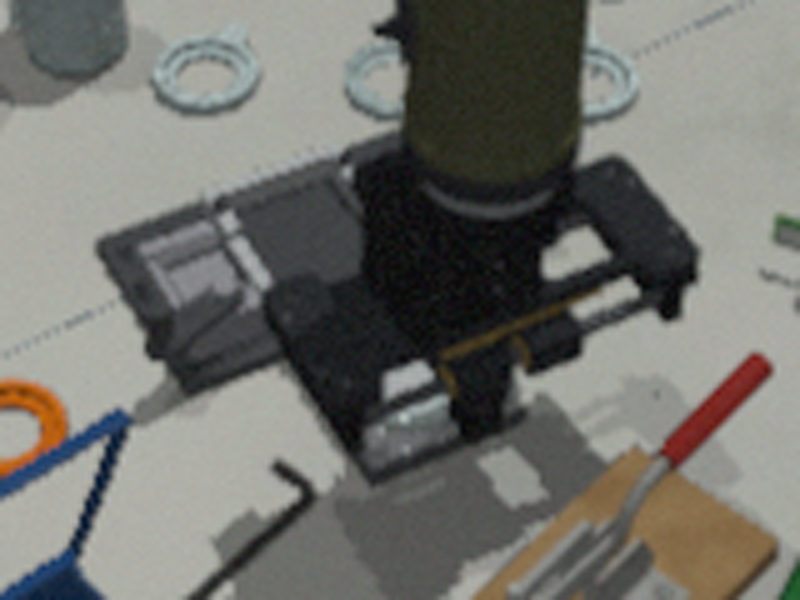

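carry_out:
  increments: "0 -0.007 -0.004 0 0.4 -0.9 -0.4;0 -0.006 -0.004 0 0 -0.8 0;0 0 0 0 0 0 0"

```text
time_s: 4.7
tool_pos: [0.4939, 0.0147, 0.1045]
tool_rot: [180.0, -0.2, -5.9]
force: [-0.2, 0.1, -0.1]
grip_width: 0.0004
```

```bash
python3 -c "
from go import *
delta([*nest(-168,1),.0870],-5.9)"
```

```text
t 4.7 pos [0.4939 0.0147 0.1045] rot [179.97  -0.18  -5.91] q [  29.8   13.3  -37.6  115.5   10.1   54.1 -108.9] F [-0.2  0.1 -0.1] w 0.0004
shift [-0.0004  0.0009  0.0175] turn [ 0.03 -0.18 -0.01]
```

carry_out:
  increments: "0 -0.001 0 0.006 0 -0.2 0;0 -0.001 0 0.006 0 -0.2 0;0 -0.001 0 0.005 0 -0.2 0;0 0 0 0.001 0 0 0"

```text
time_s: 5.2
tool_pos: [0.4905, 0.0149, 0.0849]
tool_rot: [180.0, 0.5, -5.9]
force: [-0.3, -0.2, 0.2]
grip_width: 0.0004
```

```bash
python3 -c "
from go import *
delta([*nest(-168,1),.0870],-5.9)
s=read_camera('scene')
cv2.imwrite('pics/a4.png',cv2.resize(s['img'][180:270,280:400],None,fx=6,fy=6,interpolation=2))"
```

```text
t 5.2 pos [0.4905 0.0149 0.0849] rot [179.96   0.49  -5.9 ] q [  29.2   15.2  -37.1  116.3   11.4   52.5 -109.9] F [-0.3 -0.2  0.2] w 0.0004
shift [ 0.0031  0.0008 -0.0021] turn [0.04 0.49 0.  ]
```

View pics/a4.png

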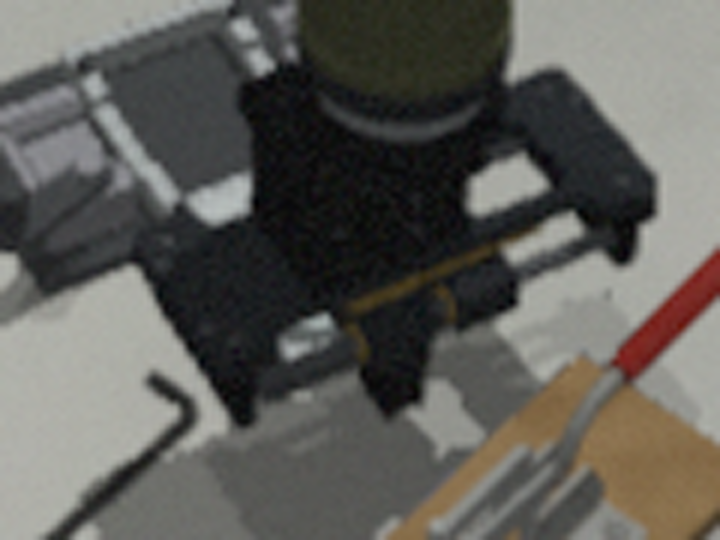

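carry_out:
  increments: "0 0 0 -0.0025 0 0.4 0;0 0.006 0 0 0 0 0;0 0.006 0 0 0 0 0;0 0.006 0 0 0 0 0;0 0 0 0 0 0 0"

```text
time_s: 5.88
tool_pos: [0.5107, 0.0128, 0.0882]
tool_rot: [180.0, -0.0, -5.9]
force: [1.1, 0.5, -0.0]
grip_width: 0.0005
```

```bash
python3 -c "
from go import *
delta([*nest(-100,1),.0875],-5.9); print(innest(get_obs()['tool_pos']))"
```

```text
t 5.88 pos [0.5107 0.0128 0.0882] rot [ 1.7998e+02 -5.0000e-02 -5.9200e+00] q [  28.6   16.9  -36.6  113.9   12.6   53.1 -110.4] F [ 1.1  0.5 -0. ] w 0.0005
shift [0.0508 0.0008 0.0008] turn [ 0.02 -0.05 -0.02]
[-150.75099862    1.78644861]
```

carry_out:
  increments: "0 0.006 0 0.001 0 0 0;0 0.008 0 0 0 0 0;0 0.008 0 0 0 0 0;0 0.008 0 0 0 0 0;0 0 0 0 0 0 0"

```text
time_s: 6.5
tool_pos: [0.5428, 0.0094, 0.0869]
tool_rot: [180.0, -0.0, -5.9]
force: [-0.0, 0.7, 0.0]
grip_width: 0.0004
```

```bash
python3 -c "
from go import *
delta([*nest(-58,0),.0885],-5.9); print(innest(get_obs()['tool_pos']))
s=read_camera('top')
cv2.imwrite('pics/a5.png',cv2.resize(s['img'][130:260,270:430],None,fx=5,fy=4.6,interpolation=2))"
```

```text
t 6.5 pos [0.5428 0.0094 0.0869] rot [ 1.7999e+02 -3.0000e-02 -5.9300e+00] q [  27.2   20.6  -35.6  109.6   14.6   54.3 -111.2] F [-0.   0.7  0. ] w 0.0004
shift [ 0.0605  0.0017 -0.0015] turn [ 0.01 -0.03 -0.03]
[-118.47684036    1.77725481]
```

View pics/a5.png

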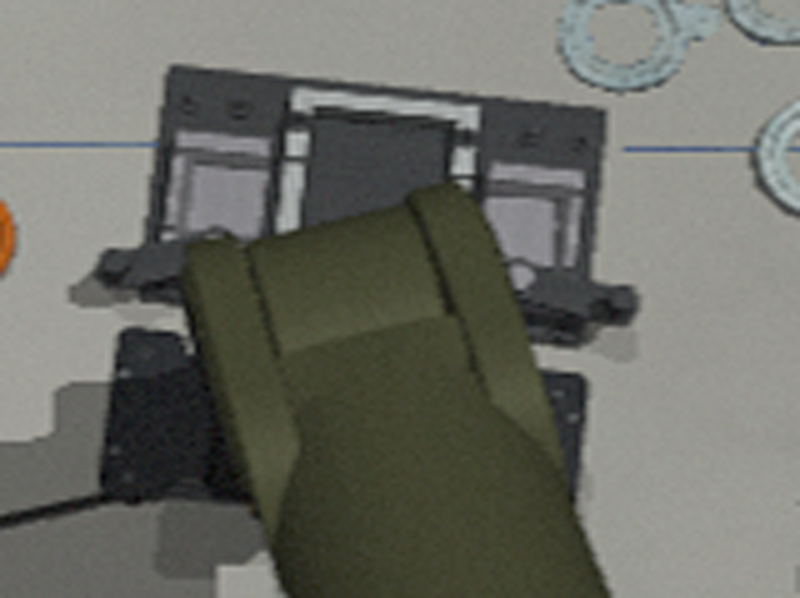

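carry_out:
  increments: "0 0.008 0 0 0 0 0;0 0.008 0 0 0 0 0;0 0.008 0 -0.0005 0 0 0;0 0.008 0 -0.0005 0 0 0;0 0.008 0 -0.0005 0 0 0;0 0.006 0 0 0 0 0;0 0 0 0 0 0 0"

```text
time_s: 7.42
tool_pos: [0.5914, 0.0043, 0.0884]
tool_rot: [180.0, -0.0, -5.9]
force: [-0.7, -0.5, 0.3]
grip_width: 0.0001
```

```bash
python3 -c "
from go import *
delta([*nest(-45,0),.0885],-5.9); print(innest(get_obs()['tool_pos']))
s=read_camera('scene')
cv2.imwrite('pics/a6.png',cv2.resize(s['img'][160:260,260:400],None,fx=5.7,fy=5.7,interpolation=2))"
```

```text
t 7.42 pos [0.5914 0.0043 0.0884] rot [ 1.7997e+02 -1.0000e-02 -5.9300e+00] q [  25.3   25.7  -34.1  102.7   16.9   56.8 -111.6] F [-0.7 -0.5  0.3] w 0.0001
shift [ 0.0246  0.0017 -0.0001] turn [ 0.03 -0.01 -0.03]
[-69.61125936   1.67109862]
```

View pics/a6.png

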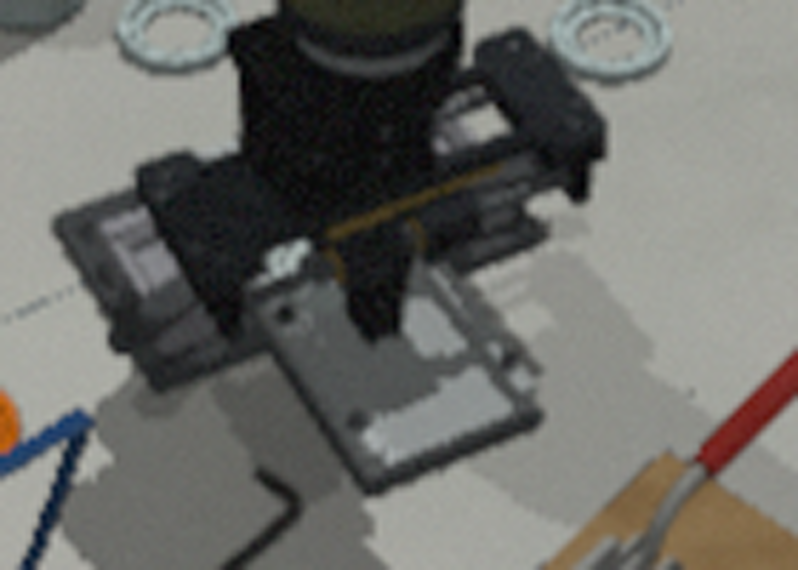

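carry_out:
  increments: "0 0.008 0 0 0 0 0;0 0.008 0 0 0 0 0;0 0.007 0 0 0 0 0;0 0.002 0 0 0 0 0;0 0 0 0 0 0 0"

```text
time_s: 8.1
tool_pos: [0.6175, 0.0016, 0.0882]
tool_rot: [180.0, 0.0, -5.9]
force: [0.2, -0.1, 0.4]
grip_width: 0.0004
```

```bash
python3 -c "
from go import *
delta([*nest(-45,0),.0885],-5.9); print(innest(get_obs()['tool_pos']))
s=read_camera('scene')
cv2.imwrite('pics/a7.png',cv2.resize(s['img'][160:260,260:400],None,fx=5.7,fy=5.7,interpolation=2))"
```

```text
t 8.1 pos [0.6175 0.0016 0.0882] rot [ 1.7996e+02  3.0000e-02 -5.9200e+00] q [  24.2   28.4  -33.4   98.8   18.    58.2 -111.6] F [ 0.2 -0.1  0.4] w 0.0004
shift [-0.0016  0.0017 -0.0003] turn [ 0.04  0.03 -0.02]
[-43.42486468   1.67133253]
```

View pics/a7.png

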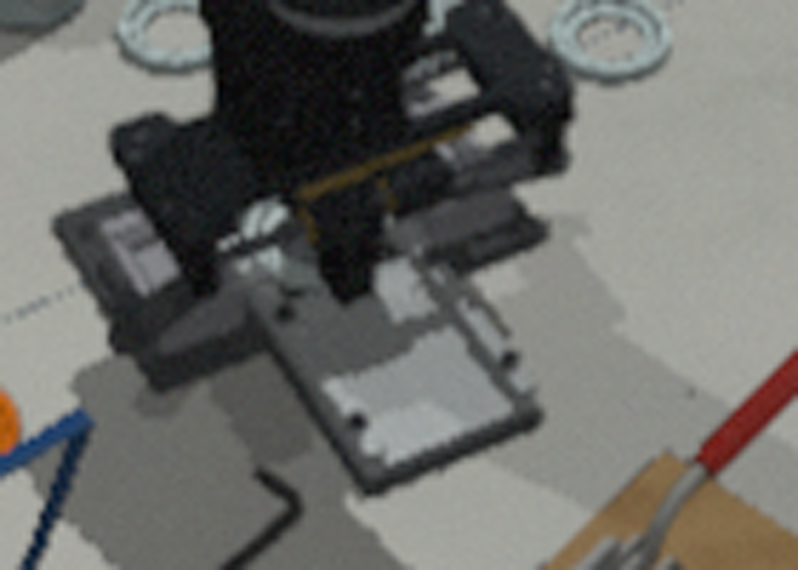

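carry_out:
  increments: "0 -0.008 0 0 0 0 0;0 0 0 -0.03 0 0 0;0 -0.04 0 -0.05 0 0 0;0 -0.05 0 -0.05 0 0 0;0 -0.055 0 -0.01 0 0 0;0 0 0 0 0 0 0"

```text
time_s: 8.9
tool_pos: [0.4643, 0.0176, 0.2235]
tool_rot: [179.8, 0.3, -5.9]
force: [0.8, -0.5, 0.4]
grip_width: 0.0004
```

```bash
python3 -c "
from go import *
print(get_obs()['tool_pos'])
s=read_camera('scene');p=read_camera('top')
cv2.imwrite('pics/a8.png',cv2.resize(s['img'][160:260,260:400],None,fx=5.7,fy=5.7,interpolation=2))
cv2.imwrite('pics/a9.png',cv2.resize(p['img'][135:250,280:410],None,fx=5,fy=5,interpolation=2))"
```

```text
[0.46434663 0.01762242 0.22347342]
```

View pics/a8.png

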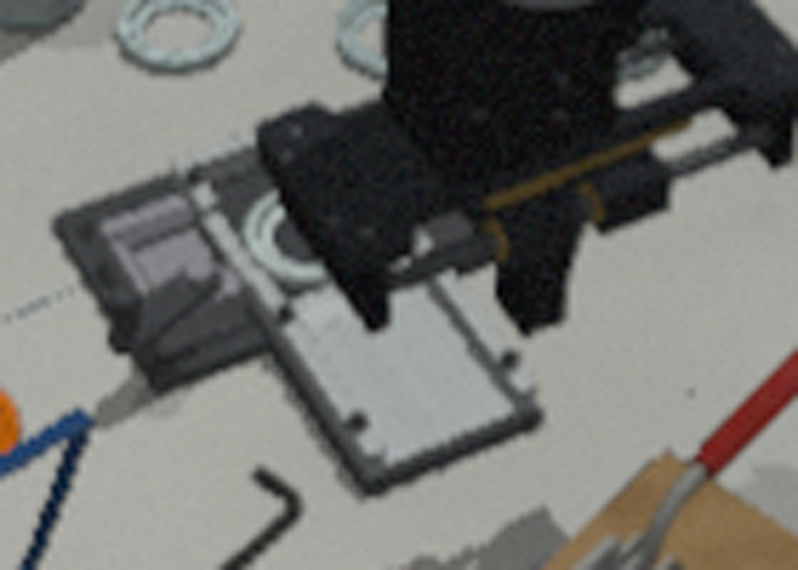

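View pics/a9.png

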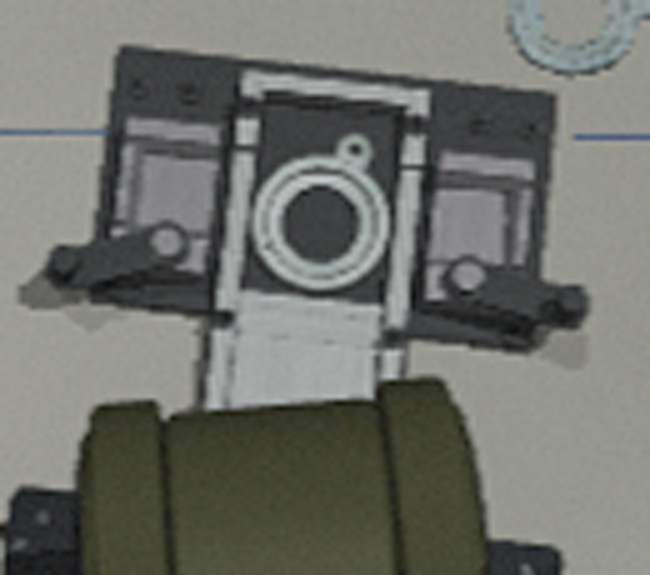

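The collar has dropped flat into the pocket: even ring at (344,180), ear ahead to the right at (351,165). Next is the bar. The bar-like candidates are the grey bar with bow handle at (211,198) and the caliper-like tool at (185,115). Only the first has the handle and the 156 mm length, and the bar.png crop already confirmed it.

```bash
python3 -c "
from go import *
delta([.615,.2963,.33],-1)"
```

```text
t 9.0 pos [0.4677 0.0172 0.2235] rot [179.95   0.18  -5.96] q [  34.4    0.6  -39.5  111.9    0.4   67.9 -101.2] F [0.3 0.5 0.1] w 0.0002
shift [ 0.1172 -0.2928 -0.1071] turn [ 0.05  0.18 -4.96]
```

carry_out:
  increments: "0.4 0.005 -0.005 -0.05 0 0 0;0.4 0.02 -0.04 -0.05 0 0 -1;0.4 0.02 -0.04 -0.004 0 0 -1;0.4 0.02 -0.04 0 0 0 -1;0.4 0.02 -0.04 0 0 0 -1;0.4 0.02 -0.04 0 0 0 -1;0.4 0.01 -0.04 0 0 0 0;0.4 0.002 -0.03 0 0 0 0;0.4 0 -0.01 0 0 0 0;0.4 0 0 0 0 0 0"

```text
time_s: 10.25
tool_pos: [0.6161, 0.2965, 0.3164]
tool_rot: [-179.5, 1.1, -1.7]
force: [-0.1, 0.6, 0.1]
grip_width: 0.0346
```

```bash
python3 -c "
from go import *
delta([.615,.2963,.2],-1)
p=read_camera('top');s=read_camera('scene')
cv2.imwrite('pics/b1.png',p['img']);cv2.imwrite('pics/b2.png',s['img'])"
```

```text
t 10.25 pos [0.6161 0.2965 0.3164] rot [-179.51    1.08   -1.68] q [   3.9   29.2  -46.7   73.7   19.7   86.1 -132.2] F [-0.1  0.6  0.1] w 0.0346
shift [0.0011 0.0012 0.1164] turn [-0.5   1.08 -0.68]
```

View pics/b1.png

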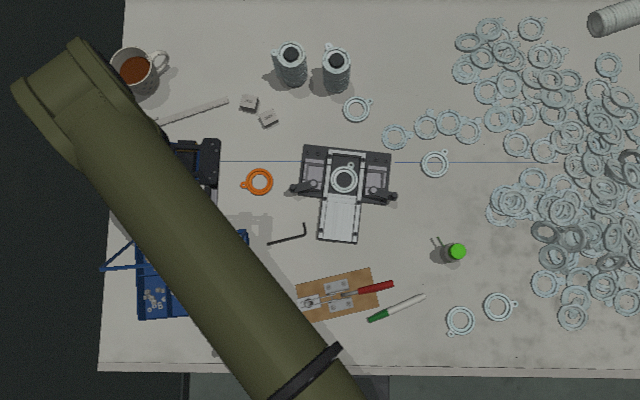

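View pics/b2.png

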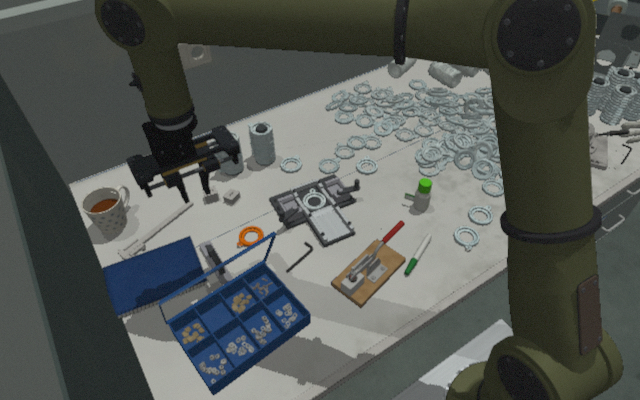

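carry_out:
  increments: "0.4 0.001 0.001 0.025 -0.5 1 -0.7;0.4 0 0 0.03 0 0 0;0.4 0 0 0.03 0 0 0;0.4 0 0 0.03 0 0 0;0.4 0 0 0.02 0 0 0;0.4 0 0 0 0 0 0"

```text
time_s: 11.1
tool_pos: [0.622, 0.2821, 0.1815]
tool_rot: [179.6, -0.5, -1.9]
force: [0.0, 1.3, -0.1]
grip_width: 0.0347
```

```bash
python3 -c "
from go import *
delta([.615,.2963,.09],-1)
s=read_camera('scene')
cv2.imwrite('pics/b3.png',cv2.resize(s['img'][170:310,120:300],None,fx=4.4,fy=4.2,interpolation=2))"
```

```text
t 11.1 pos [0.622  0.2821 0.1815] rot [179.64  -0.48  -1.93] q [   4.6   32.9  -44.2   84.5   24.1   72.  -134.4] F [ 0.   1.3 -0.1] w 0.0347
shift [-0.0082 -0.0145  0.0913] turn [ 0.37 -0.47 -0.93]
```

View pics/b3.png

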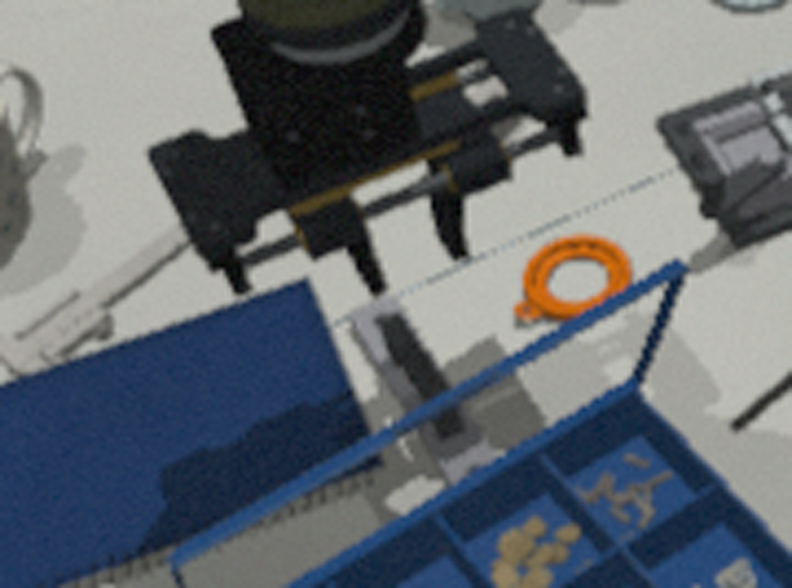

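carry_out:
  increments: "0.4 -0.004 -0.007 0.01 0.4 -0.4 -0.9;0.4 -0.004 -0.007 0.015 0 0 0;0.4 -0.001 -0.001 0.015 0 0 0;0.4 -0.001 -0.001 0.012 0 0 0;0.4 0 0 0 0 0 0"

```text
time_s: 11.78
tool_pos: [0.6131, 0.3015, 0.1296]
tool_rot: [-179.8, -0.3, -0.9]
force: [-0.7, -0.1, -0.6]
grip_width: 0.0348
```

```bash
python3 -c "
from go import *
delta([.615,.2963,.09],-1)"
```

```text
t 11.78 pos [0.6131 0.3015 0.1296] rot [-179.78   -0.33   -0.91] q [   2.7   35.7  -43.4   87.1   25.8   67.1 -136.2] F [-0.7 -0.1 -0.6] w 0.0348
shift [0.0018 0.0053 0.0396] turn [-0.22 -0.33  0.09]
```

carry_out:
  increments: "0.4 0.002 0.005 0.003 -0.2 -0.3 0;0.4 0 0 0 0 0 0"

```text
time_s: 12.02
tool_pos: [0.6158, 0.2958, 0.1268]
tool_rot: [-180.0, -0.1, -0.9]
force: [1.1, -0.1, -0.4]
grip_width: 0.0346
```

```bash
python3 -c "
from go import *
delta([.615,.2963,.09],-1)
s=read_camera('scene')
p=read_camera('top')
tip=get_obs()['tool_pos']-[0,0,.07]
print(proj(s,tip),proj(s,[[.615,.2963,.039],[.65,.2957,.046],[.578,.297,.046]]))
cv2.imwrite('pics/b4.png',cv2.resize(s['img'][200:300,150:270],None,fx=6,fy=6,interpolation=2))"
```

```text
t 12.03 pos [0.6158 0.2958 0.1268] rot [-1.8e+02 -5.0e-02 -9.4e-01] q [   3.    36.1  -43.2   87.    25.9   67.3 -135.8] F [ 1.1 -0.1 -0.4] w 0.0346
shift [-0.0008 -0.0005  0.0368] turn [-0.   -0.05  0.06]
[[213.57660723 252.54655648]] [[215.3072794  257.34583776]
 [208.80425801 245.43815279]
 [221.28313353 266.67165096]]
```

View pics/b4.png

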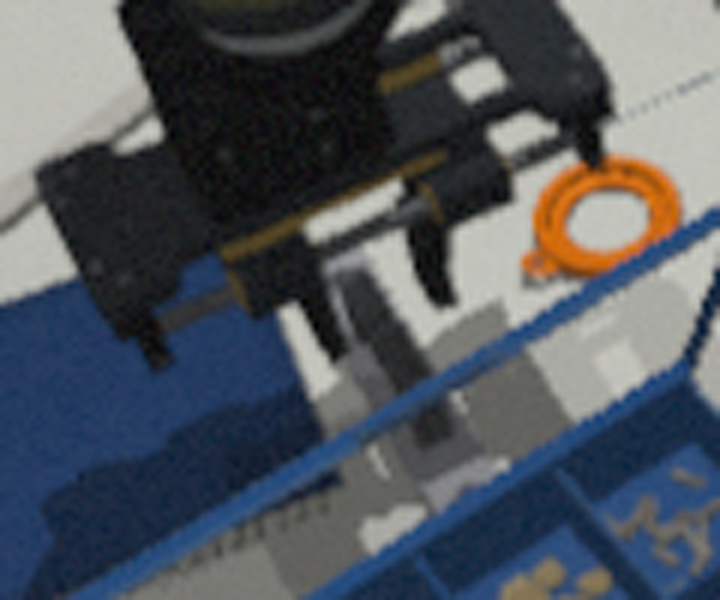

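carry_out:
  increments: "0.4 0 0 0.008 0 0 0;0.4 0 0 0.008 0 0 0;0.4 0 0 0.008 0 0 0;0.4 0 0 0.006 0 0 0;0.4 0 0 0 0 0 0"

```text
time_s: 12.75
tool_pos: [0.6154, 0.2969, 0.0951]
tool_rot: [-179.9, -0.1, -0.9]
force: [-0.1, 0.8, 0.1]
grip_width: 0.0348
```

```bash
python3 -c "
from go import *
delta([.615,.2963,.0895],-1)"
```

```text
t 12.75 pos [0.6154 0.2969 0.0951] rot [-1.7993e+02 -8.0000e-02 -8.9000e-01] q [   2.4   37.9  -42.3   88.2   27.2   64.5 -136.7] F [-0.1  0.8  0.1] w 0.0348
shift [-0.0004  0.0006  0.0056] turn [-0.07 -0.08  0.11]
```

carry_out:
  increments: "0.4 0 0.001 0.005 0 0 0;0.1 0 0 0 0 0 0;0 0 0 0 0 0 0;0 0 0 0 0 0 0;0 0 0 0 0 0 0;0 0 0 0 0 0 0"
  force: 45

```text
time_s: 13.5
tool_pos: [0.6157, 0.2961, 0.0903]
tool_rot: [-179.9, -0.1, -0.9]
force: [0.7, 1.4, -0.3]
grip_width: 0.0133
```

```bash
python3 -c "
from go import *
delta([.615,.2963,.0895],-1)"
```

```text
t 13.5 pos [0.6157 0.2961 0.0903] rot [-1.7989e+02 -1.3000e-01 -8.9000e-01] q [   2.4   38.1  -42.2   88.4   27.4   64.  -136.8] F [ 0.7  1.4 -0.3] w 0.0133
shift [-0.0007 -0.0002  0.0008] turn [-0.11 -0.13  0.11]
```

carry_out:
  increments: "0 0.002 0 -0.005 0 0 0;0 0.002 0 -0.01 0 0 0;0 0.002 0 -0.012 0 0 0;0 0.002 0 -0.015 0 0 0;0 0.002 0 -0.02 0 0 0;0 0.004 0 -0.02 0 0 0;0 0.004 0 -0.02 0 0 0;0 0 0 0 0 0 0"

```text
time_s: 14.5
tool_pos: [0.6346, 0.2956, 0.2007]
tool_rot: [-179.9, -0.2, -0.9]
force: [0.4, 0.2, -4.6]
grip_width: 0.0134
```

```bash
python3 -c "
from go import *
delta([*nest(0,0),.25],84.1)
s=read_camera('scene')
cv2.imwrite('pics/c1.png',cv2.resize(s['img'][170:310,120:300],None,fx=4.4,fy=4.2,interpolation=2))"
```

```text
t 14.5 pos [0.6346 0.2956 0.2007] rot [-179.87   -0.19   -0.88] q [   3.3   34.1  -44.4   80.5   24.    74.8 -133.2] F [ 0.4  0.2 -4.6] w 0.0134
shift [ 0.0307  0.2996 -0.0499] turn [ 3.000e-02 -2.500e-01 -8.498e+01]
```

View pics/c1.png

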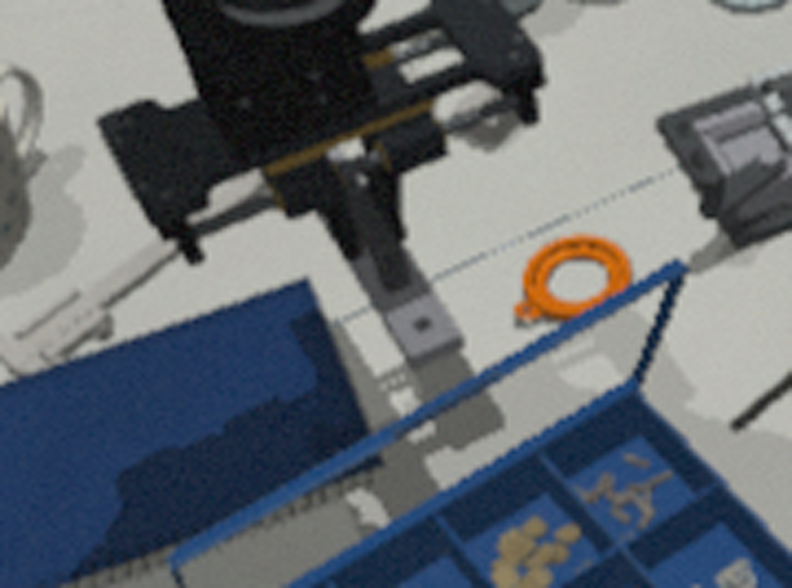

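carry_out:
  increments: "0 0.005 0.02 -0.02 0 0 0;0 0.006 0.04 -0.02 0 0 0;0 0.006 0.045 -0.01 0 0 0;0 0.006 0.045 0 0 0 0;0 0.006 0.045 0 0 0 0;0 0 0.03 0 0 0 -6;0 0 0 0 0 0 -9;0 0 0 0 0 0 -9;0 0 0 0 0 0 -9;0 0 0 0 0 0 -9;0 0 0 0 0 0 -9;0 0 0 0 0 0 -9;0 0 0 0 0 0 -9;0 0 0 0 0 0 -9;0 0 0 0 0 0 -5;0 0 0 0 0 0 0"

```text
time_s: 16.55
tool_pos: [0.6495, 0.0606, 0.2336]
tool_rot: [-178.4, 0.5, 85.2]
force: [0.4, -0.2, -4.3]
grip_width: 0.0135
```

```bash
python3 -c "
from go import *
delta([*nest(0,0),.2],84.1)
s=read_camera('scene');p=read_camera('top')
cv2.imwrite('pics/c2.png',s['img']);cv2.imwrite('pics/c3.png',p['img'])"
```

```text
t 16.55 pos [0.6495 0.0606 0.2336] rot [-178.43    0.46   85.15] q [ 34.2  34.  -60.1  84.3  29.2  80.4 -32.1] F [ 0.4 -0.2 -4.3] w 0.0135
shift [-0.0636  0.0174  0.0336] turn [-1.56  0.48  1.04]
```

View pics/c2.png

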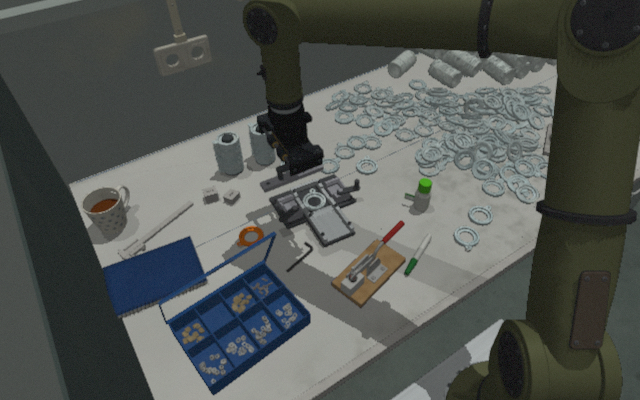

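View pics/c3.png

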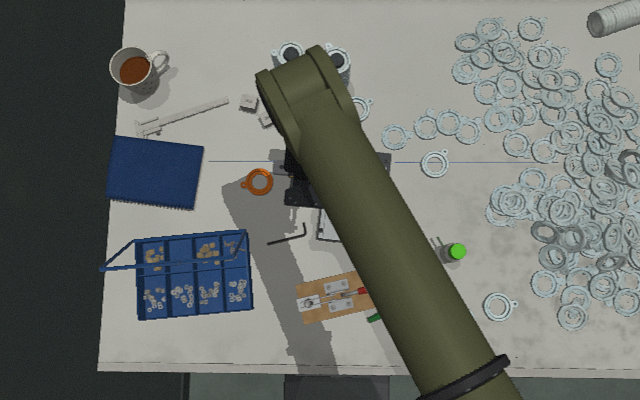

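carry_out:
  increments: "0 -0.015 0.004 0 -0.8 0.3 0.5;0 -0.02 0.005 0.005 -0.7 0.2 0.5;0 -0.017 0.004 0.01 0 0 0;0 -0.008 0.003 0.01 0 0 0;0 -0.002 0 0.005 0 0 0;0 0 0 0 0 0 0"

```text
time_s: 17.4
tool_pos: [0.6597, -0.0103, 0.2004]
tool_rot: [-180.0, 0.1, 83.7]
force: [-0.1, 0.2, -3.7]
grip_width: 0.0135
```

```bash
python3 -c "
from go import *
delta([*nest(0,0),.16],84.1)"
```

```text
t 17.4 pos [ 0.6597 -0.0103  0.2004] rot [-1.7997e+02  8.0000e-02  8.3680e+01] q [ 40.   35.1 -58.7  86.6  30.5  75.6 -28.1] F [-0.1  0.2 -3.7] w 0.0135
shift [0.0059 0.0002 0.0404] turn [-0.03  0.08 -0.42]
```

carry_out:
  increments: "0 0.004 0 0.01 0 0 -0.4;0 0.002 0 0.013 0 0 0;0 0 0 0.01 0 0 0;0 0 0 0.004 0 0 0;0 0 0 0 0 0 0"

```text
time_s: 18.02
tool_pos: [0.66, -0.0007, 0.1608]
tool_rot: [-179.9, -0.0, 84.4]
force: [0.7, 0.1, -4.3]
grip_width: 0.0136
```

```bash
python3 -c "
from go import *
delta([*nest(0,0),.145],84.1)
s=read_camera('scene');p=read_camera('top')
cv2.imwrite('pics/c4.png',cv2.resize(s['img'][150:260,250:400],None,fx=5.3,fy=5.3,interpolation=2))
cv2.imwrite('pics/c5.png',cv2.resize(p['img'][120:250,270:420],None,fx=5,fy=4.6,interpolation=2))"
```

```text
t 18.02 pos [ 0.66   -0.0007  0.1608] rot [-1.7995e+02 -1.0000e-02  8.4360e+01] q [ 38.6  37.1 -57.5  88.7  32.3  72.2 -29.4] F [ 0.7  0.1 -4.3] w 0.0136
shift [-0.0037  0.0009  0.0158] turn [-0.05 -0.01  0.26]
```

View pics/c4.png

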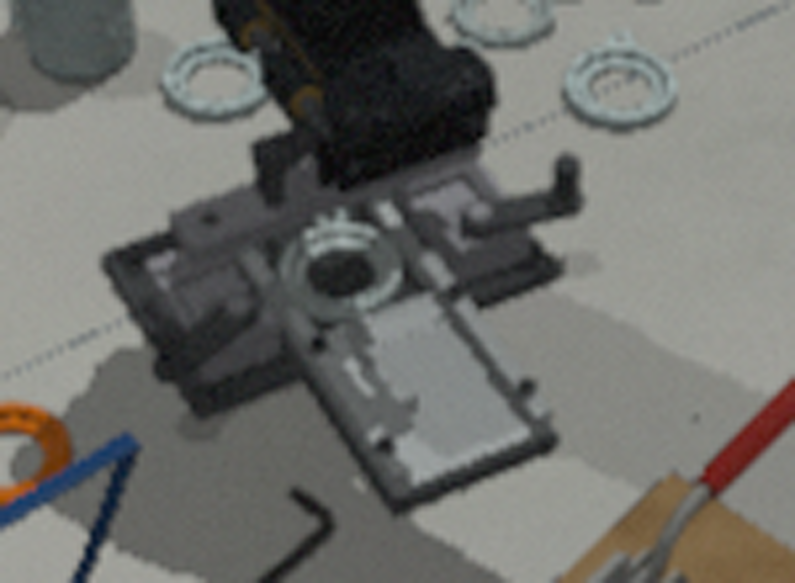

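View pics/c5.png

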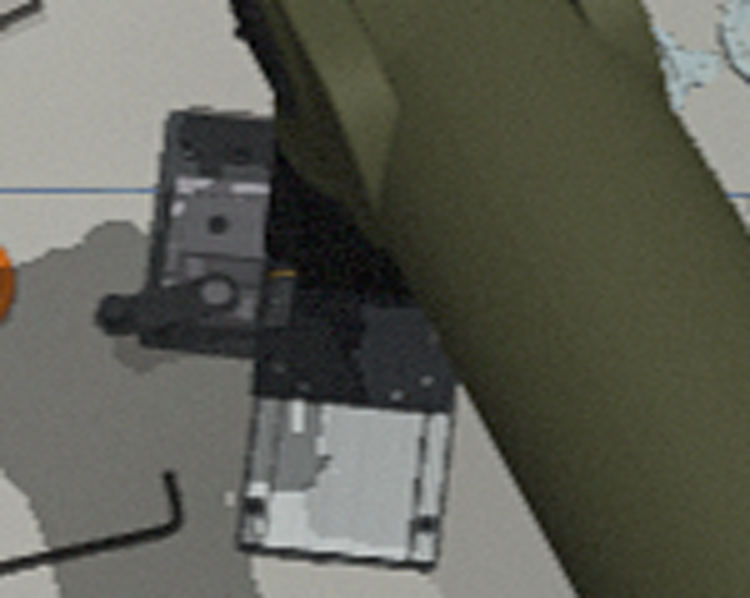

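```bash
python3 -c "
from go import *
p=read_camera('top');s=read_camera('scene');o=get_obs()
print(o['tool_pos'],o['tool_rot'])
def z(b,n,x0,y0,x1,y1,k):
    im=cv2.resize(b[y0:y1,x0:x1],None,fx=k,fy=k,interpolation=cv2.INTER_CUBIC)
    for x in range((x0+4)//5*5,x1,5): cv2.putText(im,str(x),(int((x-x0+.5)*k),8),0,.35,(0,255,255),1); cv2.line(im,(int((x-x0+.5)*k),10),(int((x-x0+.5)*k),16),(0,255,255),1)
    for y in range((y0+4)//5*5,y1,5): cv2.putText(im,str(y),(0,int((y-y0+.5)*k)),0,.35,(0,255,255),1); cv2.line(im,(22,int((y-y0+.5)*k)),(30,int((y-y0+.5)*k)),(0,255,255),1)
    cv2.imwrite(n,im)
z(p['img'],'pics/c6.png',285,140,335,205,9)
z(s['img'],'pics/c7.png',265,175,360,245,8)
y=np.radians(o['tool_rot'][2]); ax=np.array([np.cos(y),np.sin(y),0])
for d in (.0617,-.0617,.078,-.078): print(proj(p,o['tool_pos']+[0,0,-.078]+ax*d),proj(s,o['tool_pos']+[0,0,-.078]+ax*d))
"
```

```text
[ 0.66046363 -0.00085856  0.16168101] [ 1.79969577e+02 -1.08056323e-02  8.43297101e+01]
[[314.0069916  167.85366676]] [[290.11537026 190.20982327]]
[[372.08610811 173.9145213 ]] [[333.18868888 174.1117566 ]]
[[306.36501572 167.05618727]] [[284.2031301  192.41944257]]
[[379.78769099 174.71822109]] [[338.66494605 172.06508   ]]
```

View pics/c6.png

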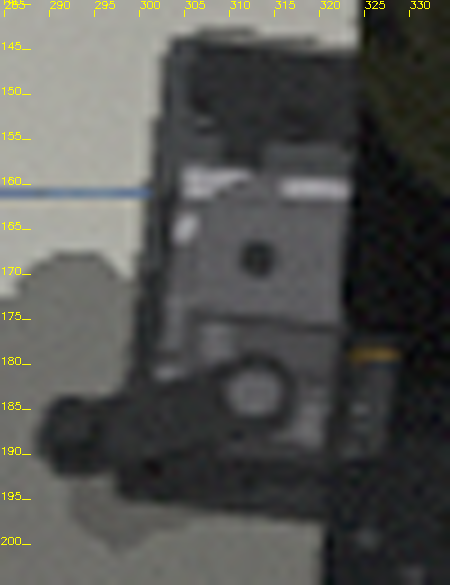

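View pics/c7.png

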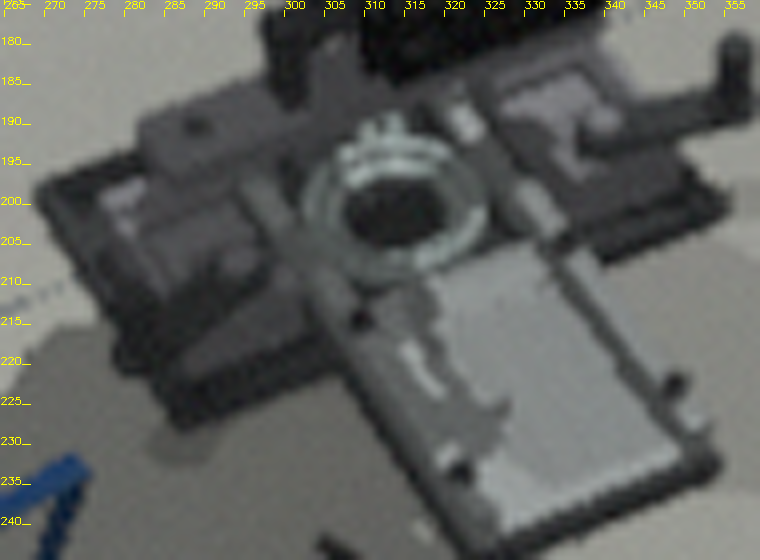

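```bash
python3 -c "
import go
from go import *
go.N=np.array([.6618,-.0049])
p=read_camera('top');s=read_camera('scene')
for n,u,v,z in [('lipL',327.2,192.6,.017),('lipR',355.7,195.9,.017),('pivL',313.0,182.9,.0435),('pivR',373.2,189.5,.0435),('apronFL',317.5,238,.015),('apronFR',356,242.2,.015)]:
    print(n,innest(atz(p,u,v,z)).round(1))
print('scene')
for n,u,v,z in [('lipL',310,214,.017),('lipR',333,204.8,.017),('pivR',339.5,189.5,.0435),('apronFL',325.5,241.5,.015),('apronFR',352.5,231,.015)]:
    print(n,innest(atz(s,u,v,z)).round(1))
"
```

```text
lipL [-40.1  33.5]
lipR [-40.4 -30.6]
pivL [-26.7  66.2]
pivR [-26.8 -66.1]
apronFL [-143.4   43.5]
apronFR [-143.1  -42. ]
scene
lipL [-43.1  32.5]
lipR [-42.7 -35.4]
pivR [-23.9 -64.9]
apronFL [-140.1   38.6]
apronFR [-142.6  -36.6]
```

```bash
sed -i 's/^N=.*/N=np.array([.6613,-.0048])/' go.py; python3 -c "
from go import *
delta([.662,-.0064,.135],84.1)"
```

```text
t 18.32 pos [ 0.6604 -0.0009  0.1617] rot [ 1.7997e+02 -1.0000e-02  8.4330e+01] q [ 38.6  37.1 -57.5  88.7  32.3  72.2 -29.4] F [ 0.4  0.3 -4.1] w 0.0133
shift [-0.0053  0.0021  0.0267] turn [ 0.03 -0.01  0.23]
```

carry_out:
  increments: "0 -0.005 0.002 0.006 0 0 0.2;0 -0.001 0 0.007 0 0 0;0 -0.001 0 0.007 0 0 0;0 0 0 0.003 0 0 0;0 0 0 0 0 0 0"

```text
time_s: 18.95
tool_pos: [0.6617, -0.0092, 0.1367]
tool_rot: [-180.0, 0.0, 84.1]
force: [0.2, -0.1, -4.0]
grip_width: 0.0132
```

```bash
python3 -c "
from go import *
delta([.662,-.0064,.125],84.1)"
```

```text
t 18.95 pos [ 0.6617 -0.0092  0.1367] rot [-1.800e+02  1.000e-02  8.406e+01] q [ 38.6  38.5 -56.4  89.6  33.5  70.1 -29.6] F [ 0.2 -0.1 -4. ] w 0.0132
shift [0.0028 0.     0.0117] turn [-0.    0.01 -0.04]
```

carry_out:
  increments: "0 0.0028 0 0.004 0 0 0;0 0 0 0.004 0 0 0;0 0 0 0.002 0 0 0;0 0 0 0 0 0 0"

```text
time_s: 19.45
tool_pos: [0.6622, -0.0057, 0.1264]
tool_rot: [180.0, -0.0, 84.1]
force: [-1.2, 0.2, -3.9]
grip_width: 0.0134
```

```bash
python3 -c "
from go import *
delta([.662,-.0064,.125],84.1)
p=read_camera('top');s=read_camera('scene');o=get_obs()
def z(b,n,x0,y0,x1,y1,k):
    cv2.imwrite(n,cv2.resize(b[y0:y1,x0:x1],None,fx=k,fy=k,interpolation=cv2.INTER_CUBIC))
z(p['img'],'pics/d6.png',285,140,335,205,9)
z(s['img'],'pics/d7.png',265,170,360,240,8)
"
```

```text
t 19.45 pos [ 0.6622 -0.0057  0.1264] rot [ 1.7997e+02 -1.0000e-02  8.4100e+01] q [ 38.1  39.1 -56.   90.   34.   69.3 -30.2] F [-1.2  0.2 -3.9] w 0.0134
shift [-0.0007 -0.0001  0.0014] turn [ 0.03 -0.01  0.  ]
```

View pics/d6.png

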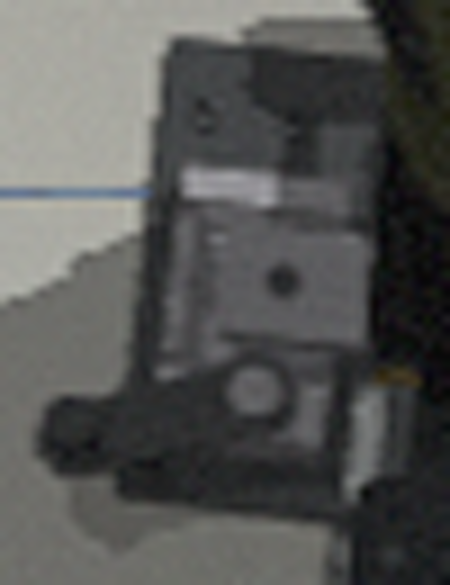

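View pics/d7.png

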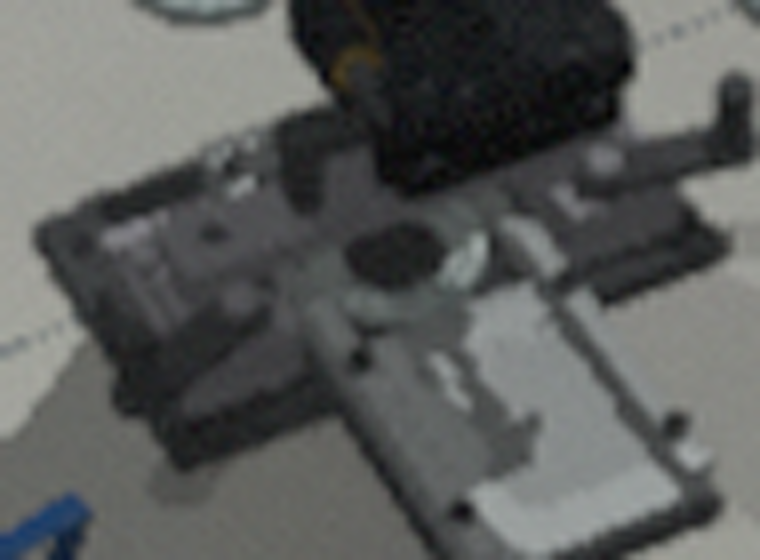

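carry_out:
  increments: "0 -0.0005 0 0.003 0 0 0;0 0 0 0.003 0 0 0;0 0 0 0.003 0 0 0;0 0 0 0 0 0 0"

```text
time_s: 20.05
tool_pos: [0.6623, -0.0065, 0.117]
tool_rot: [179.9, -0.0, 84.1]
force: [0.5, -0.1, -3.8]
grip_width: 0.0134
```

```bash
python3 -c "
from go import *
delta([.662,-.0064,.113],84.1); print(get_obs()['wrist_torque'])"
```

```text
t 20.05 pos [ 0.6623 -0.0065  0.117 ] rot [179.94  -0.    84.07] q [ 37.9  39.7 -55.6  90.4  34.5  68.4 -30.5] F [ 0.5 -0.1 -3.8] w 0.0134
shift [ 0.0001 -0.0003  0.004 ] turn [ 0.06 -0.   -0.03]
[-0.02285861 -0.0693263  -0.06506795]
```

carry_out:
  increments: "0 0 0 0.002 0 0 0;0 0 0 0.002 0 0 0;0 0 0 0 0 0 0"

```text
time_s: 20.42
tool_pos: [0.6626, -0.0064, 0.1133]
tool_rot: [179.9, -0.0, 84.1]
force: [-0.4, 0.2, -3.8]
grip_width: 0.0131
```

```bash
python3 -c "
from go import *
delta([.662,-.0064,.113],84.1); print(get_obs()['wrist_torque'])"
```

```text
t 20.43 pos [ 0.6626 -0.0064  0.1133] rot [179.91  -0.    84.08] q [ 37.8  39.9 -55.4  90.6  34.7  68.1 -30.6] F [-0.4  0.2 -3.8] w 0.0131
shift [-0.     -0.0006  0.0003] turn [ 0.09 -0.   -0.02]
[ 0.01754553 -0.04410204  0.00833428]
```

carry_out:
  increments: "0 0 0 0.001 0 0 0;0 0 0 0.001 0 0 0;0 0 0 0 0 0 0"

```text
time_s: 20.8
tool_pos: [0.663, -0.0063, 0.1133]
tool_rot: [179.8, 0.0, 84.1]
force: [-0.6, 0.3, -2.1]
grip_width: 0.0135
```

```bash
python3 -c "
from go import *
delta([.662,-.0064,.113],84.1); print(get_obs()['wrist_torque'])"
```

```text
t 20.8 pos [ 0.663  -0.0063  0.1133] rot [1.7984e+02 3.0000e-02 8.4070e+01] q [ 37.7  39.9 -55.4  90.6  34.8  68.1 -30.7] F [-0.6  0.3 -2.1] w 0.0135
shift [-0.0002 -0.0009  0.0003] turn [ 0.16  0.03 -0.03]
[0.02424503 0.01688479 0.01311389]
```

The bar met the seats at the expected height, TCP z 0.1133, and the wrist force fell from -3.8 to -2.1 N. Now I let go gently.

carry_out:
  increments: "0 0 0 0.001 0 0 0;0.2 0 0 0 0 0 0;0.35 0 0 0 0 0 0;0.35 0 0 0 0 0 0;0.35 0 0 -0.01 0 0 0;0.35 0 0 -0.015 0 0 0;0.35 0 0 -0.02 0 0 0;0.35 0 0 -0.03 0 0 0;0.35 0 0 -0.04 0 0 0;0.35 0 0 -0.04 0 0 0;0.35 0 0 0 0 0 0"

```text
time_s: 22.18
tool_pos: [0.6641, -0.0047, 0.2816]
tool_rot: [179.3, -0.1, 84.1]
force: [0.5, 0.1, -0.4]
grip_width: 0.0305
```

```bash
python3 -c "
from go import *
delta([.662,-.0064,.25],84.1)
p=read_camera('top');s=read_camera('scene')
def z(b,n,x0,y0,x1,y1,k):
    cv2.imwrite(n,cv2.resize(b[y0:y1,x0:x1],None,fx=k,fy=k,interpolation=cv2.INTER_CUBIC))
z(p['img'],'pics/e6.png',280,130,410,250,5)
z(s['img'],'pics/e7.png',265,170,365,240,8)
"
```

```text
t 22.18 pos [ 0.6641 -0.0047  0.2816] rot [ 1.7927e+02 -1.0000e-01  8.4130e+01] q [ 40.1  32.  -60.9  80.8  28.   82.5 -26.1] F [ 0.5  0.1 -0.4] w 0.0305
shift [-0.002  -0.0023  0.0316] turn [ 0.73 -0.1   0.03]
```

View pics/e6.png

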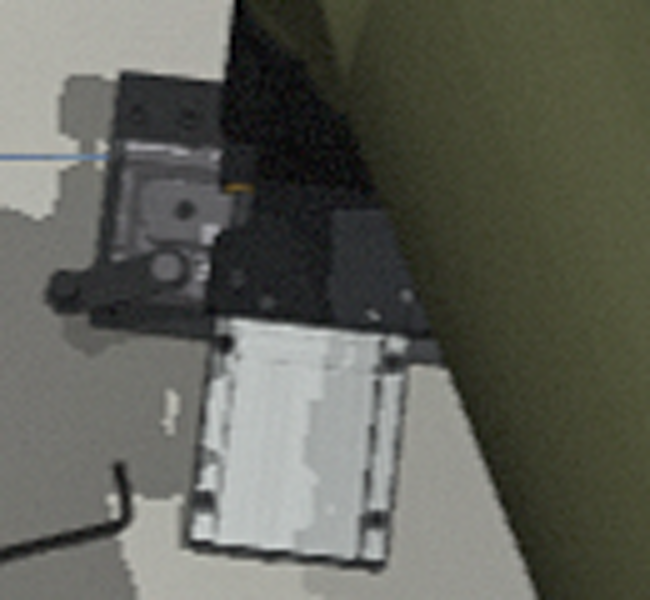

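View pics/e7.png

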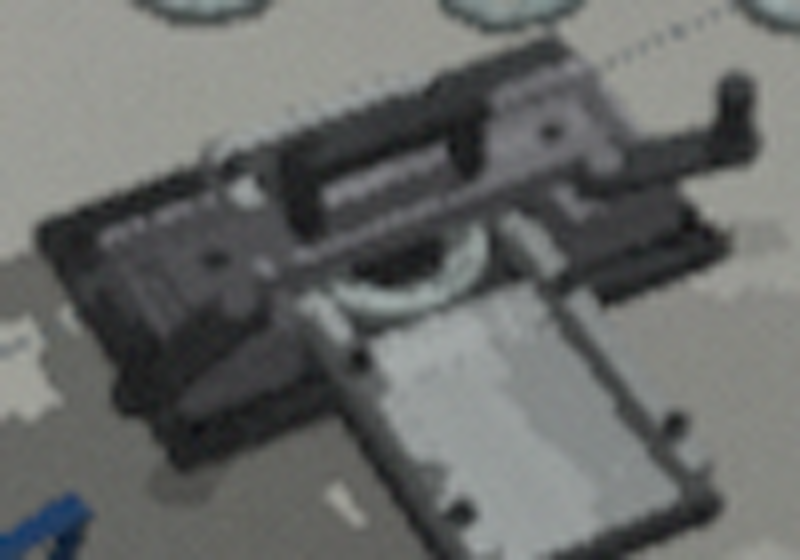

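```bash
python3 -c "
from go import *
p=read_camera('top');s=read_camera('scene')
for n,c,u,v,sg in (('Ltop',p,292.6,187.6,1),('Ltop0',p,291.5,187.5,1),('Rtop',p,394.0,195.5,-1),('Rscene',s,356.5,180.5,-1),('Lscene',s,281.5,206,1)):
    q=innest(atz(c,u,v,.0675)); d=q-[-27,66*sg]; print(n,q,np.hypot(*d),np.arctan2(d[0],d[1]*sg))
z=p['img'][170:205,280:310]; cv2.imwrite('pics/f1.png',cv2.resize(z,None,fx=16,fy=16,interpolation=2))
o=cv2.imread('pics/top1.png')
cv2.imwrite('pics/f2.png',cv2.resize(o[175:210,370:405],None,fx=16,fy=16,interpolation=2))
z=s['img'][195:230,270:310]; cv2.imwrite('pics/f3.png',cv2.resize(z,None,fx=16,fy=16,interpolation=2))
"
```

```text
Traceback (most recent call last):
  File "go.py", line 9, in innest
    c,s=np.cos(np.radians(YAW)),np.sin(np.radians(YAW)); d=np.asarray(xy)[:2]-N; return np.array([d@[c,s],d@[-s,c]])*1e3
                          ^^^
NameError: name 'YAW' is not defined
```

```bash
sed -i 's/^N=.*/N=np.array([.6613,-.0048]); YAW=-5.9/' go.py; python3 -c "
from go import *
p=read_camera('top');s=read_camera('scene')
for n,c,u,v,sg in (('Ltop',p,292.6,187.6,1),('Ltop0',p,291.5,187.5,1),('Rtop',p,394.0,195.5,-1),('Rscene',s,356.5,180.5,-1),('Lscene',s,281.5,206,1)):
    q=innest(atz(c,u,v,.0675)); d=q-[-27,66*sg]; print(n,q,np.hypot(*d),np.arctan2(d[0],d[1]*sg))
z=p['img'][170:205,280:310]; cv2.imwrite('pics/f1.png',cv2.resize(z,None,fx=16,fy=16,interpolation=2))
o=cv2.imread('pics/top1.png')
cv2.imwrite('pics/f2.png',cv2.resize(o[175:210,370:405],None,fx=16,fy=16,interpolation=2))
z=s['img'][195:230,270:310]; cv2.imwrite('pics/f3.png',cv2.resize(z,None,fx=16,fy=16,interpolation=2))
"
```

```text
Ltop [-45.82669564 107.00693847] 45.122205968282245 -0.43040392898111873
Ltop0 [-45.87124101 109.37496898] 47.30234319194314 -0.4103708240494387
Rtop [ -38.90997285 -109.80003549] 45.3904236854622 -0.2654976874208985
Rscene [ -36.07246738 -108.1899985 ] 43.15443937480537 -0.21181280880356712
Lscene [-26.36783574 101.65770876] 35.66331203887431 0.01772682731381949
```

View pics/f1.png

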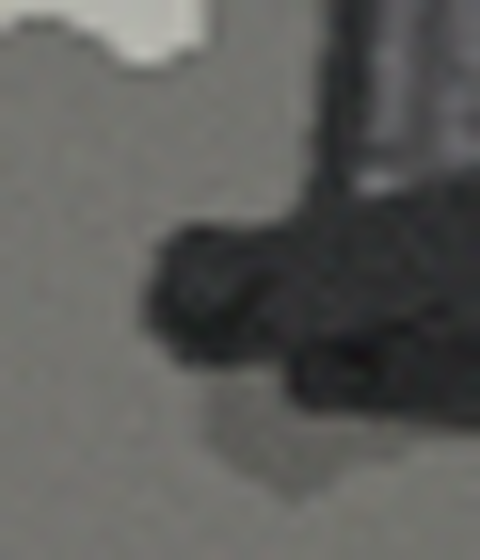

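View pics/f2.png

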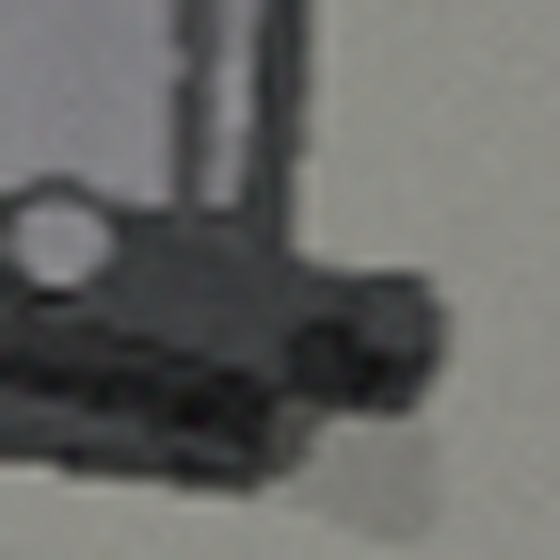

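View pics/f3.png

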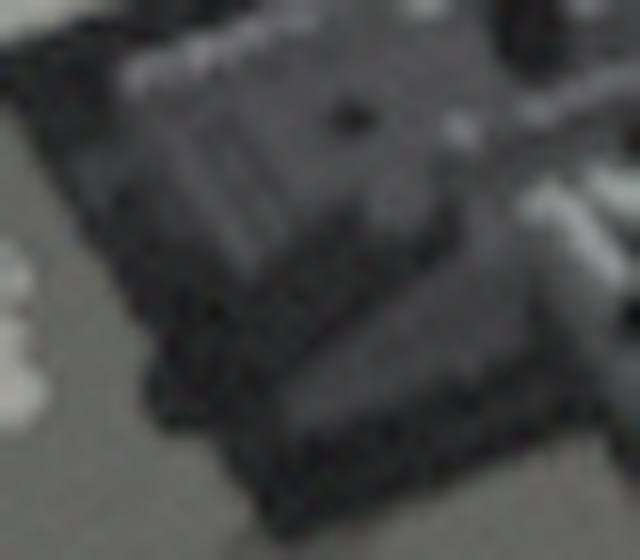

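```bash
python3 -c "
from go import *
print(nest(-43.7,107.8),nest(-38.1,-109.6))
delta([*nest(-43.7,107.8),.2],47)"
```

```text
[0.62891252 0.106921  ] [ 0.61213576 -0.10990303]
t 22.48 pos [ 0.662  -0.006   0.2748] rot [ 1.7982e+02 -2.0000e-02  8.4120e+01] q [ 40.1  32.3 -60.7  81.2  28.1  82.4 -26.1] F [-0.3 -0.  -0.1] w 0.0306
shift [ 0.109  -0.0447  0.0747] turn [ 0.16 -0.07 37.12]
```

carry_out:
  increments: "0.35 0.036 -0.015 0 0 0 0;0.35 0.036 -0.015 0.01 0 0 0;0.35 0.036 -0.015 0.02 0 0 0;0.35 0 0 0.02 0 0 9;0.35 0 0 0 0 0 9;0.35 0 0 0 0 0 9;0.35 0 0 0 0 0 9;0.35 0 0 0 0 0 0"

```text
time_s: 23.48
tool_pos: [0.6237, 0.1081, 0.2142]
tool_rot: [-179.5, 0.4, 47.1]
force: [-0.2, -0.1, 0.4]
grip_width: 0.0306
```

```bash
python3 -c "
from go import *
delta([*nest(-43.7,107.8),.15],47)"
```

```text
t 23.48 pos [0.6237 0.1081 0.2142] rot [-179.47    0.42   47.07] q [ 28.2  28.8 -53.7  89.4  23.5  74.5 -71.6] F [-0.2 -0.1  0.4] w 0.0306
shift [0.0032 0.0052 0.0641] turn [-0.53  0.42  0.07]
```

carry_out:
  increments: "0.35 0.003 0.005 0.015 -0.5 0.4 0;0.35 0 0 0.02 0 0 0;0.35 0 0 0.015 0 0 0;0.35 0 0 0.005 0 0 0;0.35 0 0 0 0 0 0"

```text
time_s: 24.1
tool_pos: [0.6283, 0.1062, 0.1523]
tool_rot: [-179.8, 0.2, 47.4]
force: [0.3, 0.2, 0.5]
grip_width: 0.0305
```

```bash
python3 -c "
from go import *
delta([*nest(-43.7,107.8),.117],47)
p=read_camera('top');s=read_camera('scene')
cv2.imwrite('pics/g1.png',cv2.resize(s['img'][160:250,240:360],None,fx=6,fy=6,interpolation=2))"
```

```text
t 24.1 pos [0.6283 0.1062 0.1523] rot [-1.7979e+02  1.7000e-01  4.7400e+01] q [ 27.   32.3 -51.8  92.6  26.7  68.6 -73.1] F [0.3 0.2 0.5] w 0.0305
shift [0.0011 0.0001 0.0353] turn [-0.21  0.17  0.4 ]
```

View pics/g1.png

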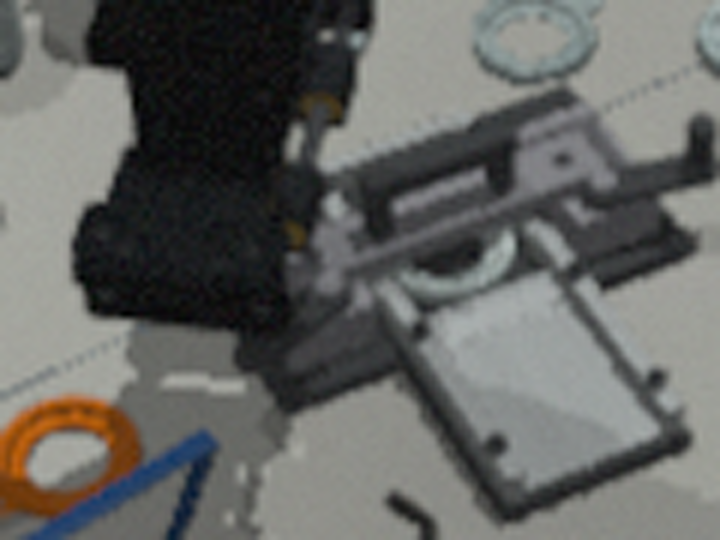

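carry_out:
  increments: "0.35 0.001 0 0.008 0 0 0.4;0.35 0 0 0.008 0 0 0;0.35 0 0 0.005 0 0 0;0.35 0 0 0 0 0 0"

```text
time_s: 24.7
tool_pos: [0.6299, 0.1072, 0.1318]
tool_rot: [-179.9, 0.0, 47.0]
force: [-0.1, -0.5, -0.1]
grip_width: 0.0303
```

```bash
python3 -c "
from go import *
delta([*nest(-43.7,107.8),.117],47)"
```

```text
t 24.7 pos [0.6299 0.1072 0.1318] rot [-1.7993e+02  4.0000e-02  4.6970e+01] q [ 26.2  33.5 -50.9  93.4  27.8  66.6 -74.3] F [-0.1 -0.5 -0.1] w 0.0303
shift [-0.0009 -0.0005  0.0148] turn [-0.07  0.04 -0.03]
```

Tips are below the peg's top with no contact force. I go down the rest and close gently.

carry_out:
  increments: "0.35 -0.001 0 0.007 0 0 0;0.35 0 0 0.006 0 0 0;0.35 0 0 0.001 0 0 0;0.1 0 0 0 0 0 0;0.1 0 0 0 0 0 0;0.1 0 0 0 0 0 0"
  force: 8

```text
time_s: 25.45
tool_pos: [0.6294, 0.1065, 0.1172]
tool_rot: [-180.0, 0.0, 47.0]
force: [0.4, -0.5, -0.9]
grip_width: 0.0126
```

```bash
python3 -c "
from go import *
delta([*nest(-43.7,107.8),.117],47)
print(innest(get_obs()['tool_pos']))"
```

```text
t 25.45 pos [0.6294 0.1065 0.1172] rot [-1.7996e+02  1.0000e-02  4.6960e+01] q [ 26.   34.3 -50.3  94.2  28.5  65.2 -74.8] F [ 0.4 -0.5 -0.9] w 0.0126
shift [-0.     -0.0007  0.0002] turn [-0.04  0.01 -0.04]
[-43.15369173 107.40284545]
```

```bash
cat > arc.py <<'E'
from go import *
def arc(sg,a1,n,rad=45.):
    o=get_obs(); q=innest(o["tool_pos"]); c=np.array([-27,66*sg]); d=q-c
    a0=np.arctan2(d[0],d[1]*sg); print("t",round(o["time_s"],2),"nest",q.round(1),"r",np.hypot(*d).round(1),"a",a0.round(3),"z",o["tool_pos"][2].round(4),"rot",o["tool_rot"].round(1),"F",o["force"].round(1),"w",o["grip_width"].round(4))
    R=Ro.from_euler("xyz",o["tool_rot"],degrees=True); prev=q
    for a in np.linspace(a0,a1,n+1)[1:]:
        t=c+rad*np.array([np.sin(a),np.cos(a)*sg]); w=nest(*t)-nest(*prev); prev=t
        print(R.inv().apply([*w,0]).round(4)[:2],round(a,2))
E
python3 -c "
from arc import *
arc(1,.5,7)"
```

```text
Traceback (most recent call last):
  File "arc.py", line 4, in arc
    a0=np.arctan2(d[0],d[1]*sg); print("t",round(o["time_s"],2),"nest",q.round(1),"r",np.hypot(*d).round(1),"a",a0.round(3),"z",o["tool_pos"][2].round(4),"rot",o["tool_rot"].round(1),"F",o["force"].round(1),"w",o["grip_width"].round(4))
                                                                                                                                                                                                                   ^^^^^^^^^^^^^^^^^^^^^
AttributeError: 'float' object has no attribute 'round'
```

```bash
sed -i 's/o\["grip_width"\].round(4)/round(o["grip_width"],4)/' arc.py
python3 -c "
from arc import *
arc(1,.5,7)"
```

```text
t 25.45 nest [-43.2 107.4] r 44.4 a -0.372 z 0.1172 rot [-180.    0.   47.] F [ 0.4 -0.5 -0.9] w 0.0126
[0.0049 0.0027] -0.25
[0.0041 0.0038] -0.12
[0.0036 0.0043] 0.0
[0.0031 0.0047] 0.13
[0.0025 0.005 ] 0.25
[0.0018 0.0053] 0.38
[0.0012 0.0055] 0.5
```

carry_out:
  increments: "0.1 0.0045 0.003 0 0 0 0;0.1 0.004 0.004 0 0 0 0;0.1 0.0035 0.0045 0 0 0 0;0.1 0.003 0.0045 0 0 0 0;0.1 0 0 0 0 0 0"

```text
time_s: 26.08
tool_pos: [0.6519, 0.1089, 0.1172]
tool_rot: [-179.8, -0.0, 47.0]
force: [-0.4, 0.4, 0.3]
grip_width: 0.0126
```

```bash
python3 -c "
from arc import *
arc(1,.9,7)"
```

```text
t 26.07 nest [-21.1 112.1] r 46.5 a 0.128 z 0.1172 rot [-179.8   -0.    47. ] F [-0.4  0.4  0.3] w 0.0126
[0.0009 0.0052] 0.24
[0.0017 0.0047] 0.35
[0.0012 0.0048] 0.46
[0.0007 0.0049] 0.57
[0.0001 0.005 ] 0.68
[-0.0004  0.0049] 0.79
[-0.001   0.0049] 0.9
```

carry_out:
  increments: "0.1 0.001 0.005 0 0 0 0;0.1 0.0017 0.005 0 0 0 0;0.1 0.001 0.005 0 0 0 0;0.1 0.0005 0.005 0 0 0 0;0.1 0 0.005 0 0 0 0;0.1 -0.0005 0.005 0 0 0 0;0.1 0 0 0 0 0 0"

```text
time_s: 26.95
tool_pos: [0.6788, 0.092, 0.1173]
tool_rot: [-179.7, -0.3, 47.1]
force: [0.4, 2.4, -1.0]
grip_width: 0.0128
```

```bash
python3 -c "
from arc import *
arc(1,1.57,7)"
```

```text
t 26.95 nest [ 7.4 98.1] r 47.1 a 0.821 z 0.1173 rot [-179.7   -0.3   47.1] F [ 0.4  2.4 -1. ] w 0.0128
[-0.0031  0.0043] 0.93
[-0.0016  0.0045] 1.04
[-0.0021  0.0043] 1.14
[-0.0025  0.0041] 1.25
[-0.0029  0.0038] 1.36
[-0.0033  0.0035] 1.46
[-0.0037  0.0031] 1.57
```

carry_out:
  increments: "0.1 -0.0025 0.0043 0 0 0 0;0.1 -0.0017 0.0045 0 0 0 0;0.1 -0.002 0.0043 0 0 0 0;0.1 -0.0025 0.0041 0 0 0 0;0.1 -0.003 0.0038 0 0 0 0;0.1 0 0 0 0 0 0"

```text
time_s: 27.7
tool_pos: [0.6866, 0.066, 0.1172]
tool_rot: [-179.8, -0.2, 47.0]
force: [-0.4, 0.7, 0.4]
grip_width: 0.0125
```

```bash
python3 -c "
from arc import *
arc(1,1.6,3)"
```

```text
t 27.7 nest [17.9 73. ] r 45.4 a 1.415 z 0.1172 rot [-179.8   -0.2   47. ] F [-0.4  0.7  0.4] w 0.0125
[-0.0023  0.0017] 1.48
[-0.0021  0.0018] 1.54
[-0.0022  0.0017] 1.6
```

carry_out:
  increments: "0.1 -0.0023 0.0017 0 0 0 0;0.1 -0.0022 0.0017 0 0 0 0;0.1 -0.0022 0.0016 0 0 0 0;0.1 -0.0015 0.0012 0 0 0 0"

```text
time_s: 28.2
tool_pos: [0.6855, 0.0574, 0.1172]
tool_rot: [-179.7, -0.4, 47.1]
force: [2.2, 6.3, -2.7]
grip_width: 0.0129
```

```bash
python3 -c "
from arc import *
arc(1,1.7,3)"
```

```text
t 28.2 nest [17.7 64.4] r 44.7 a 1.607 z 0.1172 rot [-179.7   -0.4   47.1] F [ 2.2  6.3 -2.7] w 0.0129
[-0.001  0.001] 1.64
[-0.0012  0.0007] 1.67
[-0.0012  0.0007] 1.7
```

carry_out:
  increments: "0.1 -0.0017 0.0015 0 0 0 0;0.1 -0.0017 0.0015 0 0 0 0;0.1 0 0 0 0 0 0"

```text
time_s: 28.58
tool_pos: [0.6854, 0.0572, 0.1172]
tool_rot: [-179.5, -0.7, 47.3]
force: [0.9, 1.6, -1.0]
grip_width: 0.0125
```

```bash
python3 -c "
from arc import *
arc(1,1.7,3)"
```

```text
t 28.57 nest [17.6 64.2] r 44.7 a 1.612 z 0.1172 rot [-179.5   -0.7   47.3] F [ 0.9  1.6 -1. ] w 0.0125
[-0.0009  0.001 ] 1.64
[-0.0011  0.0007] 1.67
[-0.0011  0.0007] 1.7
```

carry_out:
  increments: "0.3 0 0 0 0 0 0;0.3 0 0 0 0 0 0;0.3 0 0 -0.01 0 0 0;0.3 0 0 -0.02 0 0 0;0.3 0 0 -0.03 0 0 0;0.3 0 0 -0.03 0 0 0;0.3 0 0 0 0 0 0"

```text
time_s: 29.45
tool_pos: [0.6863, 0.0521, 0.2153]
tool_rot: [-179.9, -0.6, 47.2]
force: [-0.1, 0.7, -0.8]
grip_width: 0.026
```

```bash
python3 -c "
from go import *
delta([*nest(-38.1,-109.6),.2],121)
s=read_camera('scene')
cv2.imwrite('pics/g2.png',cv2.resize(s['img'][160:250,240:360],None,fx=6,fy=6,interpolation=2))"
```

```text
t 29.45 pos [0.6863 0.0521 0.2153] rot [-179.9    -0.58   47.16] q [ 28.7  34.3 -51.1  81.5  26.4  76.3 -66.2] F [-0.1  0.7 -0.8] w 0.026
shift [-0.1694  0.0558  0.0135] turn [  0.28  -0.56 -73.83]
```

View pics/g2.png

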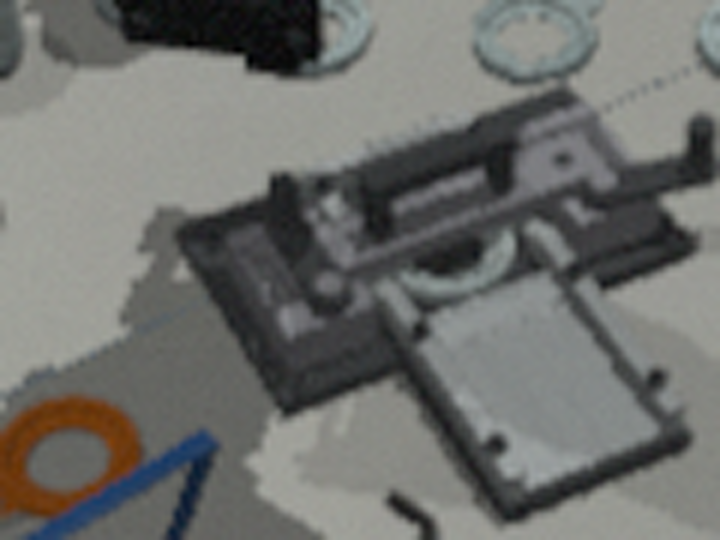

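The left latch is shut across the bar, with its peg at about (287,195) in the scene image. Now the right one.

carry_out:
  increments: "0.35 -0.03 0.01 0 0 0 0;0.35 -0.04 0.013 0 0 0 0;0.35 -0.04 0.013 0 0 0 0;0.35 -0.035 0.012 0 0 0 -4;0.35 0 0 0 0 0 -9;0.35 0 0 0 0 0 -9;0.35 0 0 0 0 0 -9;0.35 0 0 0 0 0 -9;0.35 0 0 0 0 0 -9;0.35 0 0 0 0 0 -9;0.35 0 0 0 0 0 -9;0.35 0 0 0 0 0 -5;0.35 0 0 0 0 0 0"

```text
time_s: 31.12
tool_pos: [0.6122, -0.0946, 0.2005]
tool_rot: [-179.4, -0.9, 121.5]
force: [0.3, -0.9, 0.3]
grip_width: 0.0303
```

```bash
python3 -c "
from go import *
delta([*nest(-38.1,-109.6),.15],121)"
```

```text
t 31.12 pos [ 0.6122 -0.0946  0.2005] rot [-179.36   -0.91  121.47] q [ 55.2  34.9 -67.   91.8  32.3  76.4  15.1] F [ 0.3 -0.9  0.3] w 0.0303
shift [-0.0138 -0.0075  0.0504] turn [-0.65 -0.9   0.47]
```

carry_out:
  increments: "0.35 -0.007 -0.004 0.01 -0.6 -0.9 0.5;0.35 -0.005 -0.003 0.018 0 0 0;0.35 0 0 0.015 0 0 0;0.35 0 0 0.003 0 0 0;0.35 0 0 0 0 0 0"

```text
time_s: 31.75
tool_pos: [0.6108, -0.1101, 0.1492]
tool_rot: [-179.8, -0.0, 120.7]
force: [-0.2, 1.0, 0.3]
grip_width: 0.0302
```

```bash
python3 -c "
from go import *
delta([*nest(-38.1,-109.6),.117],121)
p=read_camera('scene')
cv2.imwrite('pics/g3.png',cv2.resize(p['img'][150:240,290:410],None,fx=6,fy=6,interpolation=2))"
```

```text
t 31.75 pos [ 0.6108 -0.1101  0.1492] rot [-1.7982e+02 -2.0000e-02  1.2071e+02] q [ 55.4  37.1 -64.5  95.1  35.2  71.   13.9] F [-0.2  1.   0.3] w 0.0302
shift [-0.0005  0.0013  0.0322] turn [-0.18 -0.02 -0.29]
```

View pics/g3.png

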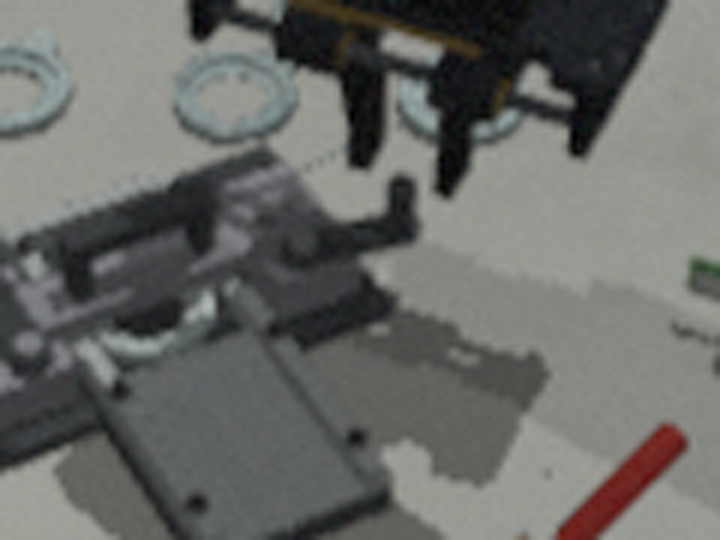

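The fingers straddle the right peg (tips at (350,177) and (364,181), peg top at (357,180)). I descend.

carry_out:
  increments: "0.35 -0.0005 0.001 0.007 0 0 -0.2;0.35 0 0 0.007 0 0 0;0.35 0 0 0.004 0 0 0;0.35 0 0 0 0 0 0"

```text
time_s: 32.3
tool_pos: [0.6127, -0.1095, 0.131]
tool_rot: [-179.9, 0.0, 121.0]
force: [-0.9, -0.2, 0.9]
grip_width: 0.0308
```

```bash
python3 -c "
from go import *
delta([*nest(-38.1,-109.6),.117],121)"
```

```text
t 32.3 pos [ 0.6127 -0.1095  0.131 ] rot [-1.7989e+02  4.0000e-02  1.2096e+02] q [ 54.6  38.2 -63.5  95.8  36.3  69.4  13.4] F [-0.9 -0.2  0.9] w 0.0308
shift [-0.0001 -0.0006  0.014 ] turn [-0.11  0.03 -0.04]
```

carry_out:
  increments: "0.35 0 -0.0005 0.007 0 0 0;0.35 0 0 0.006 0 0 0;0.35 0 0 0.001 0 0 0;0.1 0 0 0 0 0 0;0.1 0 0 0 0 0 0;0.1 0 0 0 0 0 0"
  force: 8

```text
time_s: 33.05
tool_pos: [0.6127, -0.1089, 0.1164]
tool_rot: [180.0, 0.0, 121.0]
force: [1.9, 2.2, -2.1]
grip_width: 0.0124
```

```bash
python3 -c "
from arc import *
arc(-1,.5,7)"
```

```text
t 33.05 nest [ -37.7 -108.5] r 43.8 a -0.246 z 0.1164 rot [180.   0. 121.] F [ 1.9  2.2 -2.1] w 0.0124
[-0.0043  0.0023] -0.14
[-0.0032  0.0036] -0.03
[-0.0028  0.0039] 0.07
[-0.0024  0.0042] 0.18
[-0.0019  0.0044] 0.29
[-0.0014  0.0046] 0.39
[-0.0009  0.0047] 0.5
```

carry_out:
  increments: "0.1 -0.004 0.0028 -0.0005 0 0 0;0.1 -0.0032 0.0036 0 0 0 0;0.1 -0.0028 0.004 0 0 0 0;0.1 -0.0024 0.0042 0 0 0 0;0.1 0 0 0 0 0 0"

```text
time_s: 33.67
tool_pos: [0.6317, -0.1132, 0.1164]
tool_rot: [-179.8, -0.0, 121.0]
force: [-0.9, 0.1, 0.1]
grip_width: 0.0125
```

```bash
python3 -c "
from arc import *
arc(-1,.9,7)"
```

```text
t 33.67 nest [ -18.3 -110.9] r 45.7 a 0.191 z 0.1164 rot [-179.8   -0.   121. ] F [-0.9  0.1  0.1] w 0.0125
[-0.0011  0.0045] 0.29
[-0.0014  0.0044] 0.39
[-0.0009  0.0045] 0.49
[-0.0004  0.0045] 0.6
[0.     0.0046] 0.7
[0.0005 0.0045] 0.8
[0.0009 0.0045] 0.9
```

carry_out:
  increments: "0.1 -0.0011 0.0045 0 0 0 0;0.1 -0.0014 0.0044 0 0 0 0;0.1 -0.0009 0.0045 0 0 0 0;0.1 -0.0004 0.0045 0 0 0 0;0.1 0.0003 0.0046 0 0 0 0;0.1 0.0008 0.0045 0 0 0 0;0.1 0 0 0 0 0 0"

```text
time_s: 34.55
tool_pos: [0.6588, -0.1043, 0.1164]
tool_rot: [-179.7, 0.3, 120.8]
force: [-0.1, -2.4, -0.2]
grip_width: 0.0128
```

```bash
python3 -c "
from arc import *
arc(-1,1.57,7)"
```

```text
t 34.55 nest [  7.8 -99.2] r 48.1 a 0.808 z 0.1164 rot [-179.7    0.3  120.8] F [-0.1 -2.4 -0.2] w 0.0128
[0.0041 0.0043] 0.92
[0.0016 0.0046] 1.03
[0.0021 0.0044] 1.13
[0.0026 0.0042] 1.24
[0.003  0.0039] 1.35
[0.0034 0.0035] 1.46
[0.0038 0.0031] 1.57
```

carry_out:
  increments: "0.1 0.0035 0.0043 0 0 0 0;0.1 0.002 0.0045 0 0 0 0;0.1 0.0022 0.0043 0 0 0 0;0.1 0.0025 0.0041 0 0 0 0;0.1 0.003 0.0038 0 0 0 0;0.1 0 0 0 0 0 0"

```text
time_s: 35.3
tool_pos: [0.6712, -0.08, 0.1164]
tool_rot: [-179.8, 0.3, 120.9]
force: [1.0, -1.2, -0.3]
grip_width: 0.0125
```

```bash
python3 -c "
from arc import *
arc(-1,1.6,3)"
```

```text
t 35.3 nest [ 17.6 -73.8] r 45.3 a 1.397 z 0.1164 rot [-179.8    0.3  120.9] F [ 1.  -1.2 -0.3] w 0.0125
[0.0024 0.002 ] 1.46
[0.0023 0.002 ] 1.53
[0.0024 0.0018] 1.6
```

carry_out:
  increments: "0.1 0.0024 0.002 0 0 0 0;0.1 0.0023 0.002 0 0 0 0;0.1 0.0024 0.0018 0 0 0 0;0.1 0.0018 0.0014 0 0 0 0;0.1 0.0018 0.0012 0 0 0 0"

```text
time_s: 35.92
tool_pos: [0.6725, -0.0701, 0.1163]
tool_rot: [-179.5, 0.5, 120.7]
force: [-1.7, -6.1, 2.5]
grip_width: 0.0128
```

```bash
python3 -c "
from arc import *
arc(-1,1.7,3)"
```

```text
t 35.92 nest [ 17.8 -63.8] r 44.9 a 1.621 z 0.1163 rot [-179.5    0.5  120.7] F [-1.7 -6.1  2.5] w 0.0128
[0.0009 0.0007] 1.65
[0.001  0.0006] 1.67
[0.001  0.0006] 1.7
```

Stop reached on the right side too (6 N). I push once more, let go and lift away.

carry_out:
  increments: "0.1 0.0017 0.0015 0 0 0 0;0.1 0 0 0 0 0 0;0.3 0 0 0 0 0 0;0.3 0 0 0 0 0 0;0.3 0 0 -0.01 0 0 0;0.3 0 0 -0.02 0 0 0;0.3 0 0 -0.03 0 0 0;0.3 0 0 -0.05 0 0 0;0.3 0 0 -0.05 0 0 0;0.3 0.05 0 -0.02 0 0 0;0.3 0.06 0 0 0 0 0;0.3 0.06 0 0 0 0 0;0.3 0.06 0 0 0 0 0;0.3 0.06 0 0 0 0 0;0.3 0.06 0 0 0 0 0;0.3 0 0 0 0 0 0"

```text
time_s: 37.92
tool_pos: [0.489, 0.2525, 0.3168]
tool_rot: [179.2, 0.8, 121.0]
force: [0.4, -0.8, -0.7]
grip_width: 0.026
```

```bash
python3 -c "
from go import *
o=get_obs();print(o['time_s'],o['tool_pos'],o['qpos'].round(1),o['force'])
p=read_camera('top');s=read_camera('scene')
cv2.imwrite('pics/i0.png',p['img'])
cv2.imwrite('pics/i1.png',cv2.resize(p['img'][135:250,280:410],None,fx=5,fy=5,interpolation=2))
cv2.imwrite('pics/i2.png',cv2.resize(s['img'][170:245,265:365],None,fx=8,fy=8,interpolation=2))"
```

```text
37.925 [0.48904402 0.25251221 0.31675744] [ 33.1  18.1 -75.5  94.2  18.7  81.  -13.4] [ 0.36561156 -0.84099847 -0.70979477]
```

View pics/i0.png

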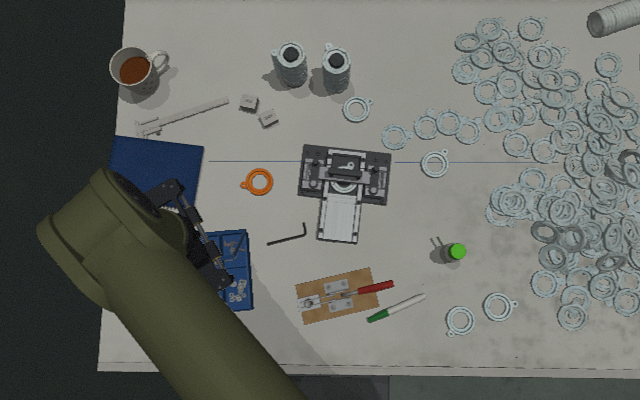

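View pics/i1.png

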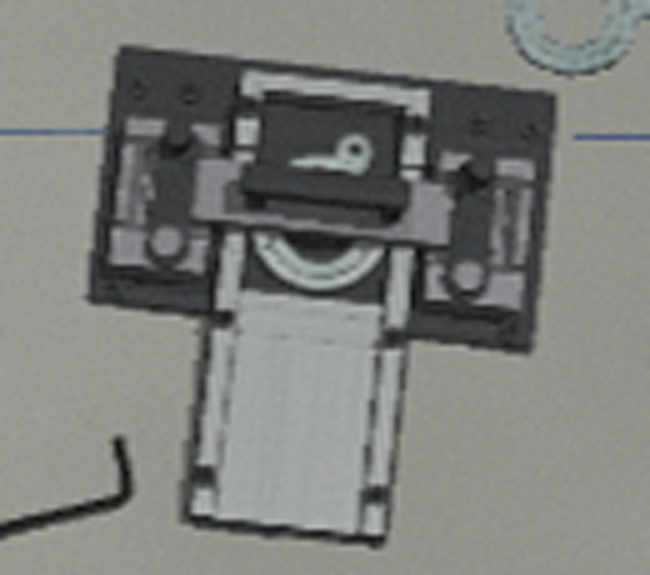

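View pics/i2.png

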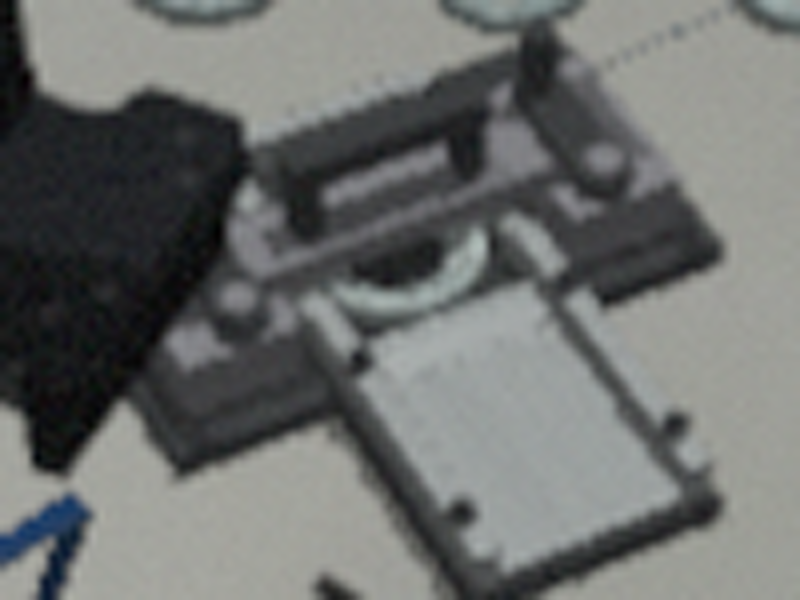

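```bash
python3 -c "
from go import *
p=read_camera('top')
cv2.imwrite('pics/j1.png',cv2.resize(p['img'][150:200,300:390],None,fx=8.8,fy=8.8,interpolation=2))
f=lambda x,y:(280+(x+.5)/5-.5,135+(y+.5)/5-.5)
for n,a,b,sg in (('L',(180,130),(167,245),1),('R',(475,168),(468,277),-1)):
    A=innest(atz(p,*f(*a),.0675));B=innest(atz(p,*f(*b),.0435)); d=A-B; print(n,A,B,np.hypot(*d),np.arctan2(d[0],d[1]*sg))
c=atz(p,*f(320,222),.02)
print(get_obs()['time_s'])"
```

```text
L [18.40302405 64.90417814] [-27.76636034  65.96268537] 46.1815167836399 1.5937189158866585
R [ 15.70240765 -62.98826478] [-27.37149213 -66.30049734] 43.201061644555324 1.6475418074110848
38.075
```

View pics/j1.png

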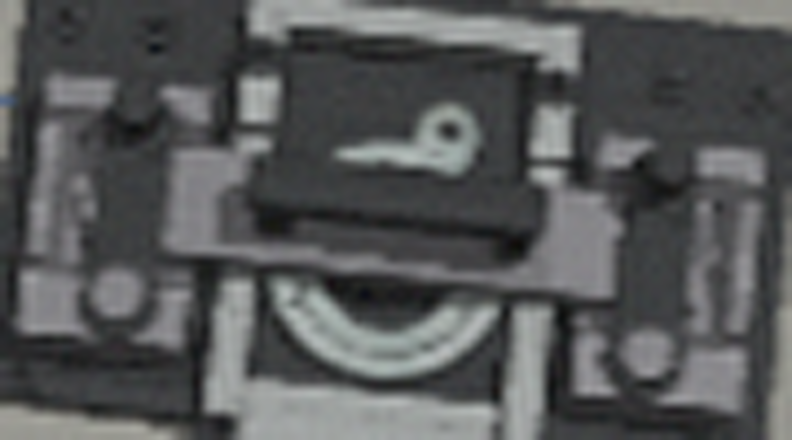

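The final picture shows both latches lying along nest +x across the bar ends, at about 1.6 rad, which is against their stops. The bar is level in both saddles and the collar lies flat in the pocket beneath it. The bottle is still at (456,250). I hand it in.

```bash
python3 -c "
from cell import *
print(sign_off())"
```

```text
the job is handed in; nothing more can be done
None
```

I handed the job in at about 38 s, well under the 72 s limit, with every step done in the order asked.

- **Collar:** I pushed it along the apron and over the lip with closed fingertips. It lies flat in the pocket with its ear ahead.
- **Keeper bar:** I set it down into both saddles. It touched at the expected height (TCP z 0.113 m), with the wrist force easing from -3.8 to -2.1 N, and then I let it go.
- **Latches:** I led both round by their pegs until they stopped, at about 6 N. The last top picture puts them at about 1.59 rad (left) and 1.65 rad (right). Both are slightly over the nominal 1.57; I put that down to pixel error of a few hundredths of a radian.
- **Final state:** The last pictures show the bar level in both saddles and the paint bottle where it started. The arm is clear of the nest, the bar and the bottle.
- **Where checks disagreed:** The two cameras differed by about 1 to 4 mm on the nest's position. I relied mainly on the top camera, and I shifted the bar by the offset seen while it was in the gripper.

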